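Level the wax heater with a wedge

ROBOT

A 6-joint arm with a two-finger parallel gripper is mounted at the origin on the work surface; the furniture and walls round the work are solid. World frame = base frame: x ahead of the robot, y to its left, z up, the work surface at z = 0. Lengths are in mm, angles in rad, forces in N, time in s.
With the tool pointing down it reaches from about 350 to 975 mm from the base axis. Payload 7.1 kg.
Tool frame: the origin (TCP) lies on the centre line of the jaws, within the pads' length; the fingertips stand 8 mm ahead of it and the grasp point (between the pads) lies 11 mm behind it; z points along the fingers, x is the direction in which the jaws open and shut, and the axes are right-handed (so a half turn about z gives the same grasp; the last joint's range is limited). The gripper opens to 88 mm and grips with 3 to 60 N. Pads are 20 mm wide; open, the fingers measure 115 mm over their backs; the gripper's body (75 mm by 178 mm) begins 61 mm behind the grasp point.
Start: joints at [-1.288, 0.423, 1.63, -0, 1.089, -0.019], TCP at [185.792, -596.729, 230.675] pointing down, gripper open.
Joint ranges: [-3, 3], [-0.9, 2.11], [0.09, 2.58], [-1.31, 4.45], [0.11, 2.69], [-2.54, 2.54]. Speed limits (rad/s): [2.39, 2.39, 3.01, 3.14, 3.14, 3.14].

INTERFACE

Orientations are given as a rotation vector (axis times angle).
In Python, from workcell import ctrl gives the robot as it stands.
- The arm moves only by the shell command python3 -m handwheel 'ROWS'. ROWS is JSON, a list of rows, each a list of 3 entries, a list of its own where there are three numbers: the turn, a rotation vector about the tool's x, y, z in rad, then the shift along the tool's x, y, z in mm, then the opening, from 0 (shut) to 1 (fully open). In form: [[[ax, ay, az], [tx, ty, tz], jaw], ...]. A call has exactly 10 rows; each row shifts and turns the pose as measured when the row begins, along the tool's axes as they then stand; what a row does not reach is not made up. A row lasts 1/12 s, in which the tool goes at most 41.7 mm and 7.16 degrees, less where a joint would pass 70% of its speed; a pose out of reach is approached as far as the arm can. A call with a gripper value outside its range is refused whole. The fingers move at their own pace and stop on an object; the grip force is fixed at half the most. Time passes only in rows, so rows that do not move let the fingers close, or fill a call up. It gives the time, the measured TCP pose, the force and the opening at its end, in the units of the state.
- ctrl.get_obs(): the state, without advancing time (a new reading comes with each control period).
- ctrl.get_image(name): name is "scene" or "top"; returns a dict with "pixels" (384x512x3 uint8, red, green, blue), "camera_matrix" (3x3 intrinsics, pixels), "rvec" (rotation vector, rad) and "tvec" (3), from world to camera coordinates, as OpenCV has them. Camera axes: x right, y down, z forward; pixel columns grow to the right and rows downward; lengths in mm; the calibration is good to about 2 mm. A picture is of the moment at which its call begins. There is no depth.
- ctrl.close_job(): hands the job in, once; it reports no verdict.
Trained networks look in a picture, given as the dict that the camera call returned (one of the last four; its "shot" number tells which), for a name from the list of things; names that differ only in an ending like _2 or _b are one class to them, and where a whole thing is asked for, a point or a joint stands for the part that bears it (a point fixed in the world has none). Each returns a list of dicts, best first, with "score" (0 to 1); they miss things now and then, are a little off and sometimes report something else, mostly with a low value. They report only what shows in the picture. A call takes as long as a camera call.
- ctrl.look_for(picture, query): "position" ([x, y, z] in mm, in the coordinates of the camera as it stood for that picture, good to about 4 mm: the middle of the surface that is visible of it).
- ctrl.spot_point(picture, query): "position" ([x, y, z] in mm, in the coordinates of the camera as it stood for that picture, good to about 4 mm: a listed point, or the origin of a listed thing).
The state is a dict: "t": time; "qpos": joint angles; "qvel": joint speeds; "joint_torque": joint torques, N m; "ee_pos": TCP position; "orientation": TCP orientation; "ft_force": force on the tool from outside, world axes, zero at the start; "moment": the same for the moment, N m; "width": finger opening in mm.
Only numpy, scipy, OpenCV 4.12 (cv2) and the standard library are available. Lean on these libraries where they do the work, as an engineer would, in place of code of your own. Each camera call takes 0.05 s, during which the arm holds its last target.

TASK

The wax heater on the desk has lost its two front feet and leans forward. Push the orange wedge, thin end first, under the middle of its low front edge until the heater sits level, then let go of the wedge and leave it there, flat on the desk and carrying the front. Leave the heater standing where it is, and do not disturb the cream pot or the two nail polish bottles.

Things in the scene. Friction and masses are not known exactly. Their poses are not given: they have to be found in the camera images.
- wax_heater: White wax heater, lidded round pot on top, 0.7-0.95 kg, now leaning forward about 0.1 rad. Axes: x to its rear, y to its left, z up (vertical when level). Origin: centre of its footprint, at the level of its soles. Box 170 x 170 mm, underside at z 22, top at z 72, pot and lid up to z 124 mm. Front face (x -85) has a black dial, red lamp and black switch.
- heater_front_edge (a point): Middle of the lower edge of the heater's front face (x -85, y 0, z 22 mm in its frame; same axes). About 7 mm above the desk at the start, 22 mm when level. Only two 8 mm long, 16 mm thick steel stubs are left of the front feet, at x -70, y +-65 mm in the heater's frame: the wedge goes between them.
- heater_rear_foot (a point): Midway between the heater's two rubber rear feet (20 mm diameter, 22 mm high, at x 65, y +-65 mm), at the front of their soles: x 55, y 0, z 0 mm in the heater's frame, same axes. The heater tips about this line.
- wedge_grip (a point): Orange plastic wedge, 0.13 kg, 158 x 40 mm, flat on the desk. Point on the axis of its upright grip, 40 mm above the underside; x to the thin end, z up. Grip 24 x 24 mm, 28 to 56 mm above the underside, standing on a 28 mm high body that runs from 16 mm behind the point to 42 mm ahead; from there the ramp falls evenly to the tip.
- wedge_tip (a point): Middle of the wedge's 3 mm high thin end, 142 mm ahead of the grip, 1.5 mm above the underside; axes as the wedge's. A black line across the ramp, 66 mm ahead of the grip, marks where it is 22 mm high: with that line under the heater's front edge the heater is level. The ramp holds by friction and does not slip back when let go.
- cream_pot: round grey and white cream pot, 91 mm diameter, 44 mm high, a bystander. Origin at the centre of its underside.
- red_polish: dark red nail polish bottle with black cap, 26 x 26 x 76 mm, a bystander. Origin at the centre of its underside.
- pink_polish: pink nail polish bottle with white cap, 26 x 26 x 76 mm, a bystander. Origin at the centre of its underside.

How it is judged:
By the outcome, as a careful person would: the job done as asked, in the order asked, and still so for the second after the job is handed in, with the robot touching nothing.
It also fails if it takes over 43 s, if anything falls off the work surface, if the arm or the gripper's body presses on something with over 40 N, if the wrist force passes 120 N, or if a joint passes its speed limit or range.

## Working session

There is one attempt and no reset: what is moved stays moved. The work goes in short steps, Python scripts to look and compute and a shell command to move; the robot and the scene stay as the last step left them, time stands still between calls to the robot, and variables do not carry over. Pictures are saved under pics/ and viewed, and the job is handed in when it is done.

```bash
mkdir -p pics; ls; cat > h.py <<'E'
import numpy as np, cv2
from scipy.spatial.transform import Rotation as R
from workcell import ctrl
def toworld(im,p):
    Rm=cv2.Rodrigues(np.array(im["rvec"],float))[0]; return Rm.T@(np.array(p)-np.array(im["tvec"]).ravel())
def snap(name,fn):
    im=ctrl.get_image(name); cv2.imwrite("pics/"+fn,np.ascontiguousarray(im["pixels"][:,:,::-1])); return im
def ray(im,uv,z):
    K=np.array(im["camera_matrix"]);Rm=cv2.Rodrigues(np.array(im["rvec"],float))[0];c=-Rm.T@np.array(im["tvec"]).ravel()
    d=Rm.T@np.linalg.inv(K)@np.array([uv[0],uv[1],1.]); return c+d*(z-c[2])/d[2]
def proj(im,P):
    return cv2.projectPoints(np.array(P,float).reshape(-1,3),np.array(im["rvec"],float),np.array(im["tvec"],float),np.array(im["camera_matrix"],float),None)[0].reshape(-1,2)
E
python3 - <<'E'
from h import *
np.set_printoptions(precision=1,suppress=True)
o=ctrl.get_obs(); print(o)
for n in ("top","scene"):
    im=snap(n,n+"0.png")
    for q in ["heater_front_edge","heater_rear_foot","wedge_grip","wedge_tip","wax_heater","cream_pot","red_polish","pink_polish"]:
        for r in ctrl.spot_point(im,q)[:2]: print(n,q,round(r["score"],2),toworld(im,r["position"]))
E
```

```text
pics
{'t': 0.0, 'qpos': array([-1.3,  0.4,  1.6,  0. ,  1.1, -0. ]), 'qvel': array([-0., -0., -0.,  0.,  0., -0.]), 'joint_torque': array([  0. , -54.5, -27.4,   0.1,   0. ,  -0. ]), 'ee_pos': array([ 185.7, -596.2,  229.9]), 'orientation': array([-2.5,  1.9,  0. ]), 'ft_force': array([-0.4,  0.5,  0.7]), 'moment': array([-0., -0.,  0.]), 'width': 87.57982717348847}
top heater_front_edge 0.84 [488.3 381.3   6.4]
top wedge_grip 0.84 [469.  215.4  37.7]
top wedge_tip 0.57 [607.6 254.    3.6]
top cream_pot 0.66 [268.5 351.4   2.2]
top red_polish 0.66 [576.8  89.    0. ]
top pink_polish 0.49 [564.7 -18.7  -3.6]
top pink_polish 0.43 [577.4  90.1  -0.4]
scene heater_front_edge 0.92 [489.  382.6   2. ]
scene wedge_grip 0.95 [466.3 217.4  41.8]
scene wedge_tip 0.7 [604.4 251.6  -1.5]
scene wedge_tip 0.66 [470.1 217.3  37.6]
scene wax_heater 0.76 [482.5 466.4  -8.3]
scene cream_pot 0.82 [272.4 347.8  -5.6]
scene red_polish 0.64 [579.5  92.4   1. ]
scene pink_polish 0.5 [565.5 -17.8   1. ]
```

View pics/top0.png

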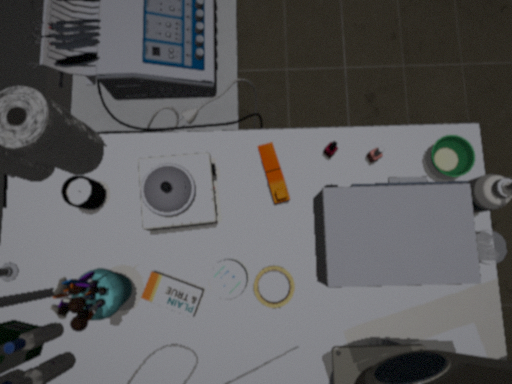

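View pics/scene0.png

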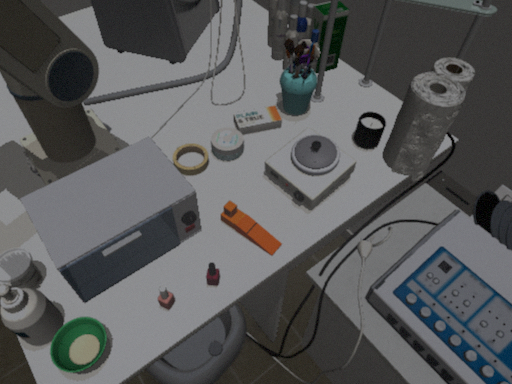

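```bash
python3 - <<'E'
from h import *
np.set_printoptions(precision=1,suppress=True)
im=snap("top","a.png"); p=im["pixels"][:,:,::-1]
cv2.imwrite("pics/topz.png",cv2.resize(p[120:300,130:340],None,fx=3.6,fy=3.3,interpolation=cv2.INTER_CUBIC))
Rm=cv2.Rodrigues(np.array(im["rvec"]))[0];print("cam",-Rm.T@np.array(im["tvec"]).ravel())
im2=snap("scene","b.png"); p=im2["pixels"][:,:,::-1]
cv2.imwrite("pics/scenez.png",cv2.resize(p[110:300,130:370],None,fx=3.3,fy=3.1,interpolation=cv2.INTER_CUBIC))
Rm=cv2.Rodrigues(np.array(im2["rvec"]))[0];print("cam",-Rm.T@np.array(im2["tvec"]).ravel())
for z in (0,100,150,200): print(z, ray(im,(316,185),z),ray(im,(316,285),z),ray(im2,(188,168),z), ray(im2,(196,214),z))
E
```

```text
cam [332.5 260.2 904.5]
cam [936.8 -96.3 849.2]
0 [494.6 126.    0. ] [249.3 138.    0. ] [268.3 219.5   0. ] [408.3 154.6   0. ]
100 [476.7 140.8 100. ] [258.5 151.5 100. ] [347.  182.3 100. ] [470.5 125.  100. ]
150 [467.7 148.2 150. ] [263.1 158.3 150. ] [386.4 163.7 150. ] [501.7 110.3 150. ]
200 [458.8 155.7 200. ] [267.7 165.  200. ] [425.7 145.1 200. ] [532.8  95.5 200. ]
```

View pics/topz.png

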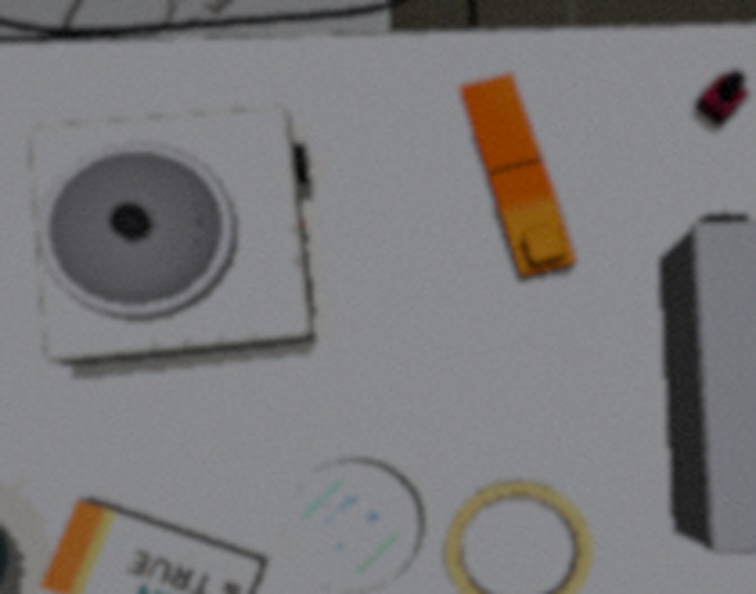

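View pics/scenez.png

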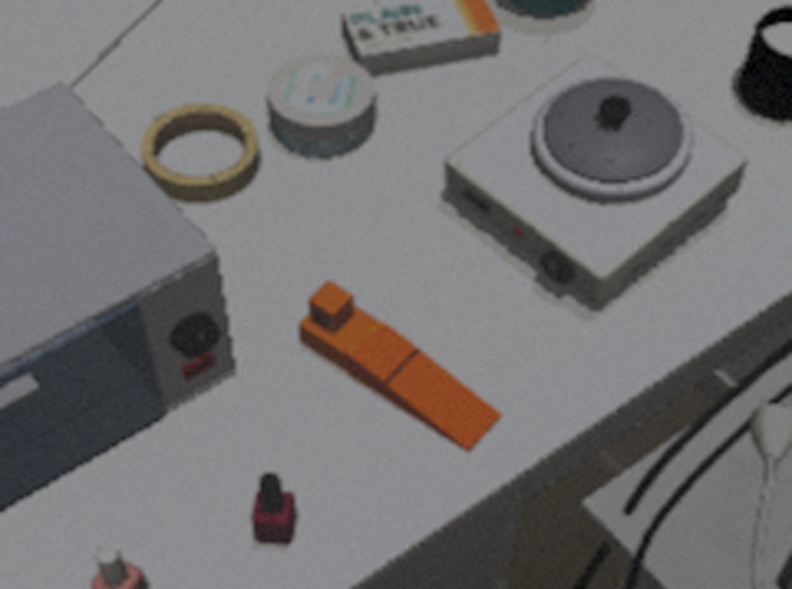

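```bash
cat >> h.py <<'E'
def need(xyz,yawdeg):
    "delta in tool axes to reach world xyz with tool-x at yawdeg (mod 180), tool down"
    o=ctrl.get_obs(); T=R.from_rotvec(o["orientation"]); M=T.as_matrix()
    a=np.radians(yawdeg); best=None
    for s in (0,np.pi):
        x=np.array([np.cos(a+s),np.sin(a+s),0]);z=np.array([0,0,-1.]);G=np.stack([x,np.cross(z,x),z],1)
        rv=(T.inv()*R.from_matrix(G)).as_rotvec()
        if best is None or np.linalg.norm(rv)<np.linalg.norm(best): best=rv
    print("t",o["t"],"pos",o["ee_pos"],"yaw",np.degrees(np.arctan2(M[1,0],M[0,0])),"w",o["width"],"F",o["ft_force"],"q",o["qpos"])
    print("turn",best.round(4),"shift",(M.T@(np.array(xyz)-o["ee_pos"])).round(1))
E
python3 - <<'E'
from h import *
from scipy.optimize import least_squares
np.set_printoptions(precision=3,suppress=True)
need([186,-597,330],15)
im=snap("top","a1.png")
# heater pose fit: hinge at z=0 line, lean th
def z2p(a,b): return (130+a/3.6,120+b/3.3)
for z in (50,57):
    A=ray(im,z2p(288,108),z);B=ray(im,z2p(312,337),z);print("front top",A,B,"mid",(A+B)/2,"edge yaw",np.degrees(np.arctan2(*(A-B)[[1,0]])),np.linalg.norm(A-B))
    C=ray(im,z2p(48,360),z+10);print("side", np.degrees(np.arctan2(*(C-B)[[1,0]])),np.linalg.norm(C-B))
# wedge
t1=ray(im,z2p(461,88),3);t2=ray(im,z2p(511,74),3);b1=ray(im,z2p(520,275),28);b2=ray(im,z2p(574,262),28)
print("tip",(t1+t2)/2,"rear",(b1+b2)/2); d=(t1+t2-b1-b2)/2;print("yaw",np.degrees(np.arctan2(d[1],d[0])),np.linalg.norm(d[:2]))
g=ray(im,z2p(545,243),56);print("grip top",g)
E
```

```text
t 1.0 pos [ 185.818 -596.73   230.714] yaw -72.70841126103915 w 87.82684492733028 F [ 0.356 -0.473 -0.204] q [-1.288  0.423  1.63   0.     1.089 -0.019]
turn [ 0.    -0.    -1.531] shift [  0.3  -0.1 -99.3]
front top [572.222 385.446  50.   ] [403.68  370.678  50.   ] mid [487.951 378.062  50.   ] edge yaw 5.007825583280878 169.18780428903406
side 94.19640514170484 170.16673301325034
front top [570.259 384.42   57.   ] [403.097 369.773  57.   ] mid [486.678 377.097  57.   ] edge yaw 5.00782558328087 167.80182695985928
side 94.1990137413245 168.75095492799093
tip [602.785 251.343   3.   ] rear [451.632 214.52   28.   ]
yaw 13.691142322362053 155.5737783338029
grip top [466.225 216.65   56.   ]
```

```bash
python3 -m handwheel '[[[0,0,0],[0,0,-38],1],[[0,0,0],[0,0,-40],1],[[0,0,0],[0,0,-40],1],[[0,0,-0.068],[-4,-41,0],1],[[0,0,-0.068],[-4,-41,0],1],[[0,0,-0.068],[-4,-41,0],1],[[0,0,-0.068],[-4,-41,0],1],[[0,0,-0.068],[-4,-41,0],1],[[0,0,-0.068],[-4,-41,0],1],[[0,0,-0.068],[-4,-41,0],1]]'
python3 -m handwheel '[[[0,0,-0.07],[-5,-41,0],1],[[0,0,-0.07],[-5,-41,0],1],[[0,0,-0.07],[-5,-41,0],1],[[0,0,-0.07],[-5,-41,0],1],[[0,0,-0.07],[-5,-41,0],1],[[0,0,-0.07],[-5,-41,0],1],[[0,0,-0.07],[-5,-41,0],1],[[0,0,-0.07],[-5,-41,0],1],[[0,0,-0.07],[-5,-41,0],1],[[0,0,-0.07],[-5,-41,0],1]]'
python3 -c "
from h import *
need([467,216.7,350],14.5)"
```

```text
t: 1.88
ee_pos: [421.4, -436.1, 355.1]
orientation: [2.9, -1.204, 0.004]
ft_force: [0.5, 0.2, -0.1]
width: 87.8
t: 2.72
ee_pos: [557.7, -51.9, 354.5]
orientation: [3.137, -0.079, 0.01]
ft_force: [0.3, -0.2, 0.9]
width: 88.1
t 2.7167 pos [557.68765221 -51.86759183 354.48193926] yaw -2.898407014966423 w 88.1141748980215 F [ 0.27431702 -0.20544546  0.93491052] q [-0.11227925  0.20216955  1.64733925 -0.00330208  1.28527772 -0.06076142]
turn [ 0.0046 -0.006  -0.3037] shift [-104.2 -263.7    2.9]
```

```bash
python3 -m handwheel '[[[0,0,0],[-15,-38,0],1],[[0,0,0],[-15,-38,0],1],[[0,0,0],[-15,-38,0],1],[[0,0,0],[-15,-38,0],1],[[0,0,0],[-15,-38,0],1],[[0,0,0],[-15,-38,0],1],[[0,0,0],[-14,-36,0],1],[[0.005,-0.006,-0.1],[0,0,0],1],[[0,0,-0.1],[0,0,0],1],[[0,0,-0.1],[0,0,0],1]]'
python3 -c "
from h import *
need([467,216.7,100],14.5)"
```

```text
t: 3.55
ee_pos: [460.0, 232.1, 353.9]
orientation: [-3.108, -0.425, -0.006]
ft_force: [0.2, 0.1, 0.6]
width: 87.7
t 3.55 pos [460.01645851 232.11877363 353.91171519] yaw 15.587101804476031 w 87.70566053629953 F [0.19308329 0.08498862 0.55495794] q [0.44247912 0.12852426 1.73766519 0.00310201 1.27012293 0.16951301]
turn [-0.0039 -0.0047  0.019 ] shift [  1.4  17.7 253.9]
```

```bash
python3 -m handwheel '[[[0,0,0.019],[1.4,9,10],1],[[0,0,0],[0,8,35],1],[[0,0,0],[0,0,38],1],[[0,0,0],[0,0,38],1],[[0,0,0],[0,0,38],1],[[0,0,0],[0,0,38],1],[[0,0,0],[0,0,38],1],[[0,0,0],[0,0,10],1],[[0,0,0],[0,0,0],1],[[0,0,0],[0,0,0],1]]'
python3 - <<'E'
from h import *
need([467,216.7,41],14.5)
im=snap("scene","c.png"); p=im["pixels"][:,:,::-1]
cv2.imwrite("pics/c.png",cv2.resize(p[110:300,130:370],None,fx=3.3,fy=3.1,interpolation=cv2.INTER_CUBIC))
E
```

```text
t: 4.38
ee_pos: [470.8, 211.6, 97.8]
orientation: [-3.118, -0.34, -0.019]
ft_force: [1.0, -0.4, 0.2]
width: 87.7
t 4.3833 pos [470.75210642 211.57944699  97.78546561] yaw 12.4641420314991 w 87.70251131631791 F [ 0.96173676 -0.42408862  0.24405383] q [0.39836684 0.46398009 1.96111097 0.00256651 0.70338678 0.17885489]
turn [-0.0038 -0.0127 -0.0355] shift [-3.3 -5.6 56.8]
```

View pics/c.png

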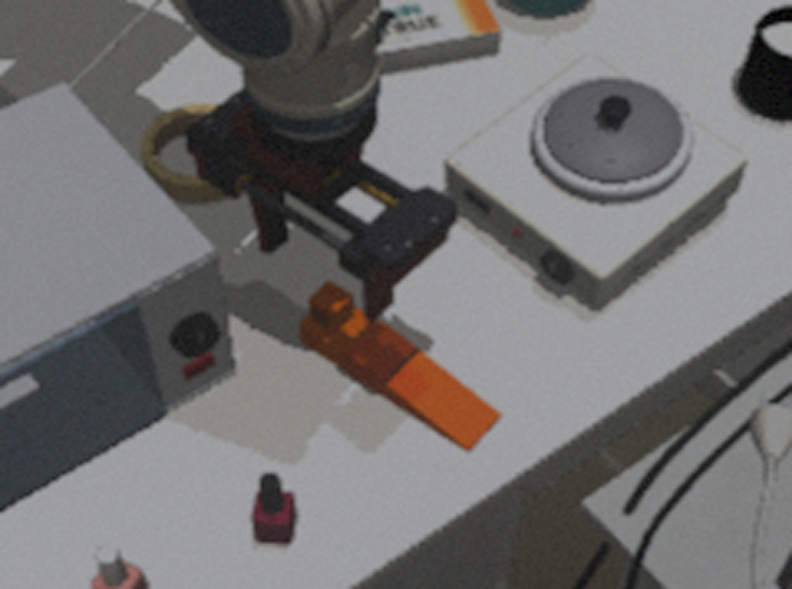

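```bash
python3 -m handwheel '[[[0,0,-0.03],[-3,-5,10],1],[[0,0,0],[0,0,15],1],[[0,0,0],[0,0,10],1],[[0,0,0],[0,0,7],1],[[0,0,0],[0,0,0],1],[[0,0,0],[0,0,0],1],[[0,0,0],[0,0,0],1],[[0,0,0],[0,0,0],1],[[0,0,0],[0,0,0],1],[[0,0,0],[0,0,0],1]]'
python3 - <<'E'
from h import *
need([467,216.7,41],14.5)
E
```

```text
t: 5.27
ee_pos: [472.8, 219.1, 60.9]
orientation: [-3.107, -0.39, -0.044]
ft_force: [0.8, -0.2, -0.1]
width: 87.9
t 5.2667 pos [472.80258576 219.08332647  60.86693552] yaw 14.30324056081839 w 87.85260816062899 F [ 0.80821859 -0.22479363 -0.11301108] q [0.41021122 0.53110978 1.97195482 0.0026221  0.60879895 0.15835315]
turn [-0.0062 -0.0291 -0.0033] shift [-6.8  1.  19.7]
```

```bash
python3 -m handwheel '[[[-0.006,-0.029,0],[-3,1,5],1],[[0,0,0],[-3,0,6],1],[[0,0,0],[0,0,5],1],[[0,0,0],[0,0,2],1],[[0,0,0],[0,0,0],1],[[0,0,0],[0,0,0],1],[[0,0,0],[0,0,0],1],[[0,0,0],[0,0,0],1],[[0,0,0],[0,0,0],1],[[0,0,0],[0,0,0],1]]'
python3 - <<'E'
from h import *
need([467,216.7,41],14.5)
E
```

```text
t: 6.1
ee_pos: [467.6, 216.8, 42.7]
orientation: [-3.116, -0.391, -0.005]
ft_force: [0.1, 0.6, -0.3]
width: 88.2
t 6.1 pos [467.58369318 216.82805898  42.67309978] yaw 14.300768297343291 w 88.15622259343913 F [ 0.07304124  0.59492125 -0.33392722] q [4.10932027e-01 5.67047268e-01 1.97022521e+00 5.51621163e-04
 6.00811169e-01 1.60880575e-01]
turn [-0.0009 -0.0034 -0.0035] shift [-0.6 -0.   1.7]
```

Good. Close the jaws.

```bash
python3 -m handwheel '[[[0,0,0],[-0.5,0,1],0],[[0,0,0],[0,0,0],0],[[0,0,0],[0,0,0],0],[[0,0,0],[0,0,0],0],[[0,0,0],[0,0,0],0],[[0,0,0],[0,0,0],0],[[0,0,0],[0,0,0],0],[[0,0,0],[0,0,0],0],[[0,0,0],[0,0,0],0],[[0,0,0],[0,0,0],0]]'
python3 - <<'E'
from h import *
need([500,236.5,60],94.7)
E
```

```text
t: 6.93
ee_pos: [467.4, 216.8, 42.0]
orientation: [-3.116, -0.391, -0.007]
ft_force: [2.3, 0.2, 0.6]
width: 24.7
t 6.9333 pos [467.38744505 216.8442108   41.95716218] yaw 14.302233699177776 w 24.65774731062357 F [2.31982908 0.18137443 0.60360267] q [4.11114234e-01 5.67978259e-01 1.97135460e+00 5.50244898e-04
 5.97756281e-01 1.61036767e-01]
turn [ 0.0022 -0.0044 -1.4032] shift [ 36.5 -11.  -17.9]
```

```bash
python3 -m handwheel '[[[0,0,0],[0,0,-9],0],[[0,0,0],[0,0,-9],0],[[0,0,0],[22,-2,0],0],[[0,0,0],[22,-2,0],0],[[0,0,0],[22,-1,0],0],[[0,0,-0.1],[0,0,0],0],[[0,0,-0.12],[0,0,0],0],[[0,0,-0.12],[0,0,0],0],[[0,0,-0.12],[0,0,0],0],[[0,0,0],[0,0,0],0]]'
python3 - <<'E'
from h import *
need([530,237,60],94.7)
E
```

```text
t: 7.77
ee_pos: [532.6, 238.8, 68.2]
orientation: [-2.934, -1.121, -0.008]
ft_force: [1.0, 0.3, -0.8]
width: 24.0
t 7.7667 pos [532.59449548 238.7635932   68.15121236] yaw 41.800829070128216 w 24.04753243031809 F [ 0.97760966  0.2562425  -0.84996276] q [ 4.00898941e-01  5.89200608e-01  1.81395472e+00  4.41802211e-04
  7.33332463e-01 -3.28987268e-01]
turn [ 0.0035 -0.0039 -0.9233] shift [-3.1 -0.4  8.1]
```

```bash
python3 -m handwheel '[[[0,0,-0.1],[-3,0,4],0],[[0,0,-0.12],[0,0,4],0],[[0,0,-0.12],[0,0,0],0],[[0,0,-0.12],[0,0,0],0],[[0,0,-0.12],[0,0,0],0],[[0,0,-0.12],[0,0,0],0],[[0,0,-0.12],[0,0,0],0],[[0,0,-0.08],[0,0,0],0],[[0,0,0],[0,0,0],0],[[0,0,0],[0,0,0],0]]'
python3 - <<'E'
from h import *
need([500,236.5,44],94.7)
E
```

```text
t: 8.6
ee_pos: [530.2, 236.7, 66.4]
orientation: [2.15, 2.287, 0.011]
ft_force: [-0.2, 0.5, -2.0]
width: 24.1
t 8.6 pos [530.21385994 236.69376838  66.36241378] yaw 93.52834760195256 w 24.100414127996736 F [-0.15204085  0.5310479  -1.95455946] q [ 3.99243941e-01  5.88097677e-01  1.82305449e+00  3.67435667e-04
  7.22712400e-01 -1.23339825e+00]
turn [ 0.0072 -0.0027 -0.0205] shift [  1.6 -30.3  22.1]
```

```bash
python3 -m handwheel '[[[0,0,-0.02],[0,-10,0],0],[[0,0,0],[0,-10,0],0],[[0,0,0],[0,-9,0],0],[[0,0,0],[0,0,0],0],[[0,0,0],[0,0,8],0],[[0,0,0],[0,0,7],0],[[0,0,0],[0,0,0],0],[[0,0,0],[0,0,0],0],[[0,0,0],[0,0,0],0],[[0,0,0],[0,0,0],0]]'
python3 - <<'E'
from h import *
np.set_printoptions(precision=1,suppress=True)
need([500,236.5,42],94.7)
for n in ("top","scene"):
    im=snap(n,"d_%s.png"%n); p=im["pixels"][:,:,::-1]
    for q in ["heater_front_edge","wedge_grip","wedge_tip"]:
        for r in ctrl.spot_point(im,q)[:2]: print(n,q,round(r["score"],2),toworld(im,r["position"]))
    c=p[110:300,130:370]
    cv2.imwrite("pics/d_%s.png"%n,cv2.resize(c,None,fx=3.3,fy=3.1,interpolation=cv2.INTER_CUBIC))
E
```

```text
t: 9.43
ee_pos: [497.3, 234.3, 49.6]
orientation: [2.14, 2.297, 0.01]
ft_force: [0.3, -0.5, -1.1]
width: 24.0
t 9.4333 pos [497.3 234.3  49.6] yaw 94.05483544895448 w 24.014243578305024 F [ 0.3 -0.5 -1.1] q [ 0.4  0.6  1.9  0.   0.7 -1.2]
turn [ 0. -0. -0.] shift [2.  2.8 7.6]
top heater_front_edge 0.87 [491.9 379.4   8.7]
top wedge_tip 0.76 [487.  377.6  10.4]
scene heater_front_edge 0.86 [491.6 381.7   5.4]
scene wedge_grip 0.69 [496.1 233.8  47. ]
scene wedge_tip 0.58 [486.1 379.7   9.2]
```

View pics/d_top.png

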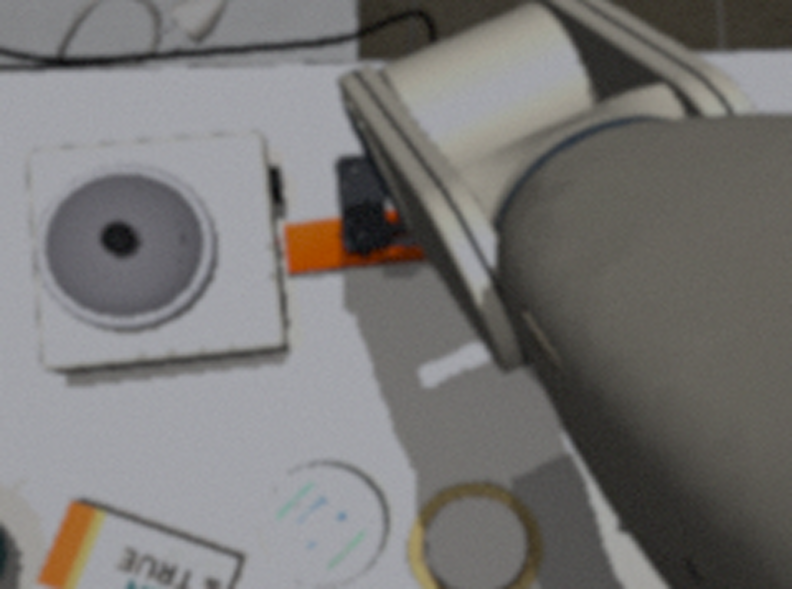

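View pics/d_scene.png

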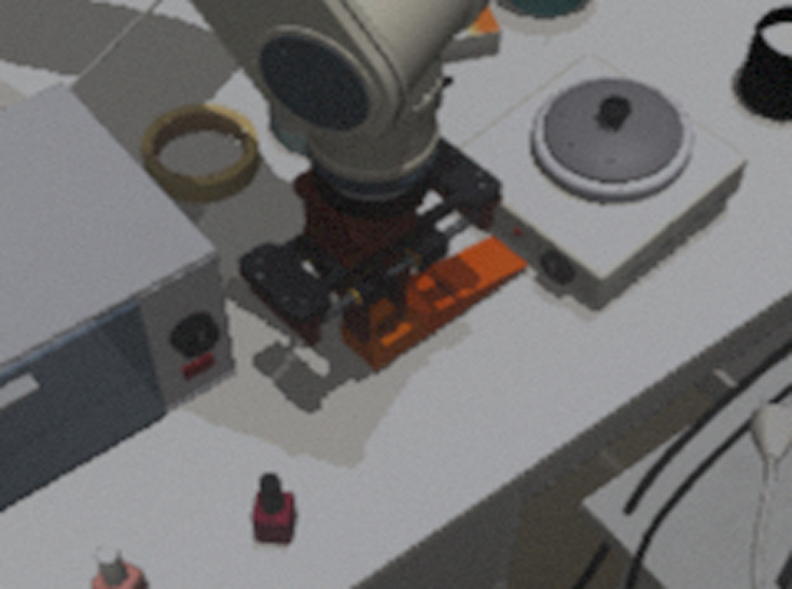

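```bash
python3 -m handwheel '[[[0,0,-0.01],[-1,4,0],0],[[0,0,0],[0,0,3],0],[[0,0,0],[0,0,3],0],[[0,0,0],[0,0,1.5],0],[[0,0,0],[0,0,0],0],[[0,0,0],[0,0,0],0],[[0,0,0],[0,0,0],0],[[0,0,0],[0,0,0],0],[[0,0,0],[0,0,0],0],[[0,0,0],[0,0,0],0]]'
python3 - <<'E'
from h import *
need([501.3,236,42],94.7)
E
```

```text
t: 10.67
ee_pos: [502.2, 233.7, 42.1]
orientation: [2.126, 2.308, 0.012]
ft_force: [-0.1, 1.0, -0.3]
width: 23.7
t 10.6667 pos [502.24715597 233.67923003  42.13432029] yaw 94.7042350942361 w 23.668660146549957 F [-0.13133986  1.01893281 -0.30017694] q [ 4.13948388e-01  6.02375161e-01  1.88791861e+00  1.38690670e-04
  6.43190542e-01 -1.23905258e+00]
turn [ 0.0076 -0.0027  0.0001] shift [ 2.4 -0.8  0.1]
```

```bash
python3 -m handwheel '[[[0,0,0],[0,0,0],1],[[0,0,0],[0,0,0],1],[[0,0,0],[0,0,0],1],[[0,0,0],[0,0,0],1],[[0,0,0],[0,0,-8],1],[[0,0,0],[0,0,-25],1],[[0,0,0],[0,0,-30],1],[[0,0,0],[0,0,-30],1],[[0,0,0.1],[0,0,0],1],[[0,0,0.12],[0,0,0],1]]'
python3 -m handwheel '[[[0,0,0.12],[0,0,0],1],[[0,0,0.12],[0,0,0],1],[[0,0,0.12],[0,0,0],1],[[0,0,0.12],[0,0,0],1],[[0,0,0.12],[0,0,0],1],[[0,0,0.12],[0,0,0],1],[[0,0,0.12],[0,0,0],1],[[0,0,0.12],[0,0,0],1],[[0,0,0.12],[0,0,0],1],[[0,0,0.12],[0,0,0],1]]'
python3 - <<'E'
from h import *
np.set_printoptions(precision=2,suppress=True)
need([502.2,233.7,42],4.7)
im=snap("scene","e.png"); p=im["pixels"][:,:,::-1]
for q in ["wedge_grip","wedge_tip"]:
        for r in ctrl.spot_point(im,q)[:2]: print(q,round(r["score"],2),toworld(im,r["position"]))
cv2.imwrite("pics/e.png",cv2.resize(p[110:300,130:370],None,fx=3.3,fy=3.1,interpolation=cv2.INTER_CUBIC))
E
```

```text
t: 11.5
ee_pos: [500.8, 233.1, 140.9]
orientation: [2.372, 2.057, 0.009]
ft_force: [0.3, -0.3, -0.4]
width: 85.9
t: 12.33
ee_pos: [502.2, 233.8, 150.2]
orientation: [-3.124, -0.278, -0.023]
ft_force: [-0.5, -0.3, 1.1]
width: 88.0
t 12.3333 pos [502.22 233.83 150.24] yaw 10.177535087766374 w 88.01666622502844 F [-0.49 -0.34  1.08] q [0.41 0.42 1.86 0.   0.85 0.24]
turn [-0.   -0.01  0.1 ] shift [ -1.7   0.5 108.2]
wedge_grip 0.73 [502.18 233.31  38.29]
wedge_tip 0.75 [489.31 376.48  -0.51]
```

View pics/e.png

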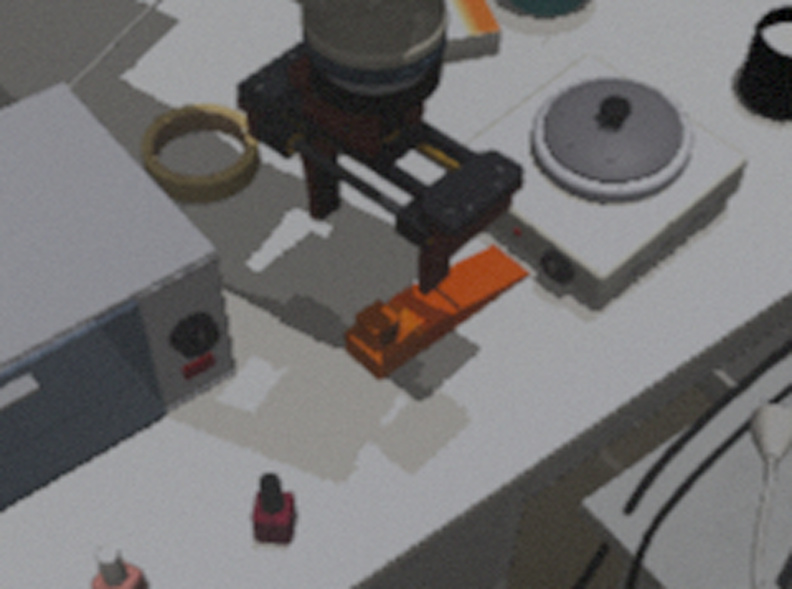

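```bash
python3 -m handwheel '[[[0,-0.005,0.095],[-1.5,0.5,0],1],[[0,0,0],[0,0,20],1],[[0,0,0],[0,0,25],1],[[0,0,0],[0,0,20],1],[[0,0,0],[0,0,10],1],[[0,0,0],[0,0,5],1],[[0,0,0],[0,0,0],1],[[0,0,0],[0,0,0],1],[[0,0,0],[0,0,0],1],[[0,0,0],[0,0,0],1]]'
python3 - <<'E'
from h import *
np.set_printoptions(precision=4,suppress=True)
need([502.2,233.7,42],4.7)
E
```

```text
t: 13.32
ee_pos: [504.6, 234.9, 72.3]
orientation: [-3.128, -0.184, -0.025]
ft_force: [0.3, -0.3, 0.1]
width: 88.3
t 13.3167 pos [504.5803 234.8591  72.3111] yaw 6.744859755430391 w 88.31818520671817 F [ 0.2504 -0.2642  0.0561] q [0.4133 0.5499 1.883  0.0027 0.6908 0.2935]
turn [-0.0071 -0.0165  0.0357] shift [-3.   1.1 30.3]
```

```bash
python3 -m handwheel '[[[-0.007,-0.016,0.036],[-3,1,0],1],[[0,0,0],[0,0,10],1],[[0,0,0],[0,0,10],1],[[0,0,0],[0,0,7],1],[[0,0,0],[0,0,2],1],[[0,0,0],[0,0,0],1],[[0,0,0],[0,0,0],1],[[0,0,0],[0,0,0],1],[[0,0,0],[0,0,0],1],[[0,0,0],[0,0,0],1]]'
python3 - <<'E'
from h import *
np.set_printoptions(precision=4,suppress=True)
need([502.2,233.7,41.5],4.7)
E
```

```text
t: 14.15
ee_pos: [503.5, 234.3, 42.7]
orientation: [-3.137, -0.134, -0.008]
ft_force: [-0.7, 0.1, 0.1]
width: 87.8
t 14.15 pos [503.513  234.2919  42.6548] yaw 4.887162006940605 w 87.84151134507715 F [-0.6574  0.0834  0.1465] q [0.414  0.6034 1.8832 0.0001 0.6492 0.3286]
turn [-0.002  -0.0055  0.0033] shift [-1.4  0.5  1.1]
```

```bash
python3 -m handwheel '[[[0,0,0],[-1,0.5,1],0],[[0,0,0],[0,0,0],0],[[0,0,0],[0,0,0],0],[[0,0,0],[0,0,0],0],[[0,0,0],[0,0,0],0],[[0,0,0],[0,0,0],0],[[0,0,0],[0,0,0],0],[[0,0,0],[0,0,0],0],[[0,0,0],[0,0,0],0],[[0,0,0],[0,0,0],0]]'
python3 -m handwheel '[[[0,0,0],[0,-4,0],0],[[0,0,0],[0,-4,0],0],[[0,0,0],[0,-4,0],0],[[0,0,0],[0,-4,0],0],[[0,0,0],[0,-4,0],0],[[0,0,0],[0,-4,0],0],[[0,0,0],[0,-4,0],0],[[0,0,0],[0,-4,0],0],[[0,0,0],[0,0,0],0],[[0,0,0],[0,0,0],0]]'
python3 - <<'E'
from h import *
np.set_printoptions(precision=4,suppress=True)
need([495.5,317,41.5],4.7)
im=snap("scene","f.png"); p=im["pixels"][:,:,::-1]
cv2.imwrite("pics/f.png",cv2.resize(p[110:300,130:370],None,fx=3.3,fy=3.1,interpolation=cv2.INTER_CUBIC))
E
```

```text
t: 14.98
ee_pos: [503.0, 233.9, 42.5]
orientation: [-3.136, -0.134, -0.011]
ft_force: [-1.3, -1.5, 0.3]
width: 24.6
t: 15.82
ee_pos: [499.5, 267.0, 42.6]
orientation: [3.137, 0.137, 0.008]
ft_force: [1.0, -5.4, 3.1]
width: 23.6
t 15.8167 pos [499.5451 267.0029  42.5848] yaw 5.001724249473264 w 23.59633997620366 F [ 0.9982 -5.4349  3.1093] q [ 0.4718  0.6147  1.857  -0.0058  0.6658  0.3891]
turn [ 0.0018 -0.0052  0.0053] shift [  0.3 -50.2   1. ]
```

View pics/f.png

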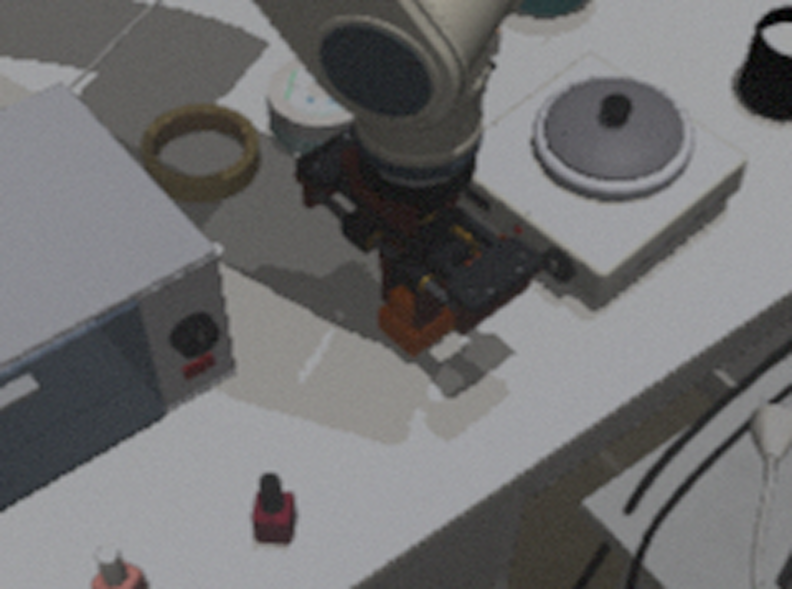

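```bash
python3 -m handwheel '[[[0,0,0],[0,-4,0],0],[[0,0,0],[0,-4,0],0],[[0,0,0],[0,-4,0],0],[[0,0,0],[0,-4,0],0],[[0,0,0],[0,-4,0],0],[[0,0,0],[0,-4,0],0],[[0,0,0],[0,-4,0],0],[[0,0,0],[0,-4,0],0],[[0,0,0],[0,0,0],0],[[0,0,0],[0,0,0],0]]'
python3 - <<'E'
from h import *
np.set_printoptions(precision=2,suppress=True)
need([495.5,317,41.5],4.7)
for n in ("scene","top"):
    im=snap(n,"g_%s.png"%n); p=im["pixels"][:,:,::-1]
    for q in ["heater_front_edge","heater_rear_foot","wax_heater","wedge_grip","wedge_tip"]:
        for r in ctrl.spot_point(im,q)[:1]: print(n,q,round(r["score"],2),toworld(im,r["position"]))
    cv2.imwrite("pics/g_%s.png"%n,cv2.resize(p[110:300,130:370],None,fx=3.3,fy=3.1,interpolation=cv2.INTER_CUBIC))
E
```

```text
t: 16.7
ee_pos: [495.4, 293.1, 42.6]
orientation: [3.128, 0.135, -0.0]
ft_force: [-0.5, -4.2, 1.1]
width: 23.8
t 16.7 pos [495.36 293.12  42.65] yaw 4.95333476009605 w 23.767367569627297 F [-0.48 -4.21  1.14] q [ 0.52  0.63  1.83 -0.01  0.69  0.44]
turn [0.01 0.   0.  ] shift [  2.2 -23.8   0.9]
scene heater_front_edge 0.86 [491.02 382.28  11.33]
scene wax_heater 0.9 [482.92 465.4   -6.52]
scene wedge_grip 0.49 [495.45 291.81  40.48]
top heater_front_edge 0.85 [489.81 381.92  18.61]
```

View pics/g_scene.png

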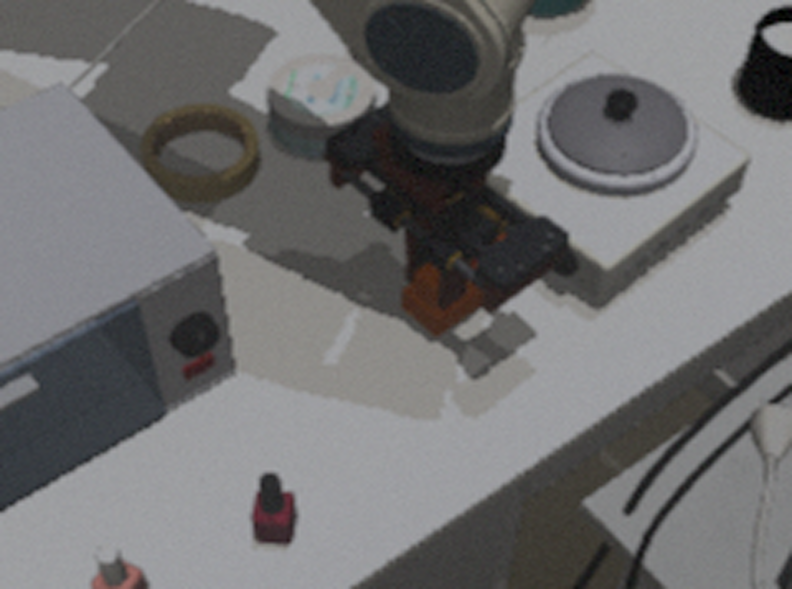

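View pics/g_top.png

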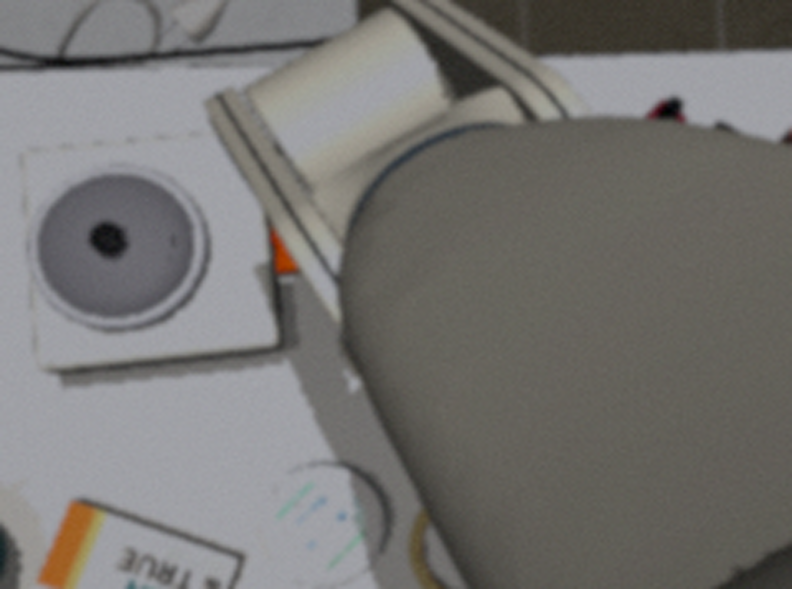

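```bash
python3 -m handwheel '[[[0.004,0,0],[0,-4,0],0],[[0.004,0,0],[0,-4,0],0],[[0,0,0],[0,-4,0],0],[[0,0,0],[0,-4,0],0],[[0,0,0],[0,-4,0],0],[[0,0,0],[0,-3,0],0],[[0,0,0],[0,-2,0],0],[[0,0,0],[0,0,0],0],[[0,0,0],[0,0,0],0],[[0,0,0],[0,0,0],0]]'
python3 - <<'E'
from h import *
np.set_printoptions(precision=2,suppress=True)
need([495.5,317,41.5],4.7)
for n in ("scene","top"):
    im=snap(n,"h_%s.png"%n); p=im["pixels"][:,:,::-1]
    for q in ["heater_front_edge","wax_heater","wedge_grip"]:
        for r in ctrl.spot_point(im,q)[:1]: print(n,q,round(r["score"],2),toworld(im,r["position"]))
    cv2.imwrite("pics/h_%s.png"%n,cv2.resize(p[110:300,130:370],None,fx=3.3,fy=3.1,interpolation=cv2.INTER_CUBIC))
E
```

```text
t: 18.13
ee_pos: [492.6, 311.8, 42.7]
orientation: [3.126, 0.137, -0.008]
ft_force: [-0.9, -1.9, 1.1]
width: 24.0
t 18.1333 pos [492.62 311.75  42.68] yaw 5.003129490337199 w 24.000511799383627 F [-0.88 -1.91  1.1 ] q [ 0.55  0.64  1.81 -0.01  0.71  0.47]
turn [0.01 0.01 0.01] shift [ 3.3 -5.   1.1]
scene heater_front_edge 0.92 [490.42 380.87  17.07]
scene wax_heater 0.56 [484.04 468.31  -5.17]
scene wedge_grip 0.63 [490.46 309.65  40.54]
top wax_heater 0.65 [480.35 468.34   1.53]
```

View pics/h_scene.png

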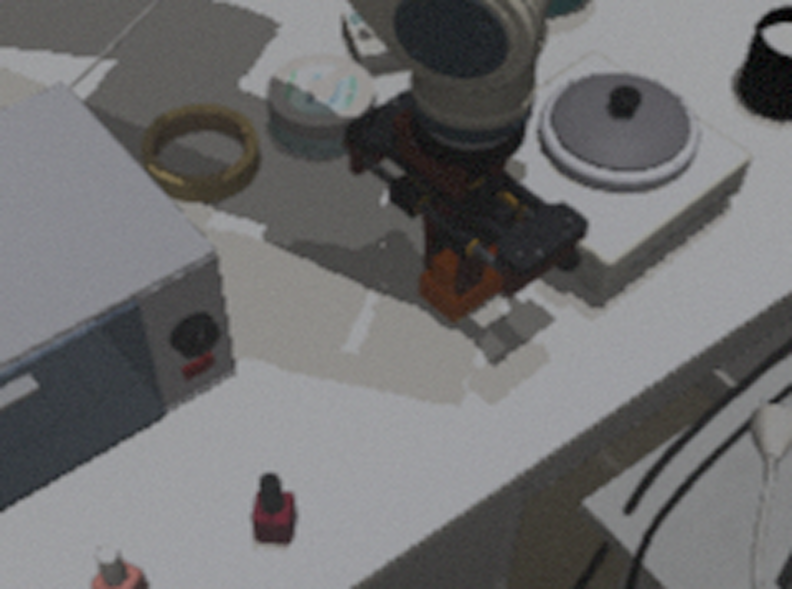

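```bash
python3 -m handwheel '[[[0,0,0],[1,-3,0],0],[[0,0,0],[0,-3,0],0],[[0,0,0],[0,0,0],0],[[0,0,0],[0,0,0],0],[[0,0,0],[0,0,0],1],[[0,0,0],[0,0,0],1],[[0,0,0],[0,0,0],1],[[0,0,0],[0,0,0],1],[[0,0,0],[0,0,0],1],[[0,0,0],[0,0,0],1]]'
python3 - <<'E'
from h import *
np.set_printoptions(precision=2,suppress=True)
need([495.5,317,41.5],4.7)
E
```

```text
t: 19.37
ee_pos: [492.8, 317.3, 42.5]
orientation: [3.124, 0.138, -0.009]
ft_force: [-0.3, 0.2, 0.5]
width: 60.2
t 19.3667 pos [492.85 317.27  42.5 ] yaw 5.045850256811948 w 60.18462441937427 F [-0.32  0.21  0.46] q [ 0.56  0.64  1.8  -0.02  0.71  0.48]
turn [0.01 0.01 0.01] shift [2.6 0.5 1. ]
```

```bash
python3 -m handwheel '[[[0,0,0],[0,0,0],1],[[0,0,0],[0,0,0],1],[[0,0,0],[0,0,-10],1],[[0,0,0],[0,0,-30],1],[[0,0,0],[0,0,-38],1],[[0,0,0],[0,0,-38],1],[[0,0,0],[0,0,-38],1],[[0,0,0],[0,20,-38],1],[[0,0,0],[0,30,-25],1],[[0,0,0],[0,10,0],1]]'
python3 - <<'E'
from h import *
np.set_printoptions(precision=2,suppress=True)
need([495.5,317,41.5],4.7)
for n in ("scene","top"):
    im=snap(n,"i_%s.png"%n); p=im["pixels"][:,:,::-1]
    for q in ["heater_front_edge","wax_heater","heater_rear_foot","wedge_grip"]:
        for r in ctrl.spot_point(im,q)[:1]: print(n,q,round(r["score"],2),toworld(im,r["position"]))
    cv2.imwrite("pics/i_%s.png"%n,cv2.resize(p[130:230,220:370] if n=="scene" else p[140:260,120:280],None,fx=5,fy=5,interpolation=cv2.INTER_CUBIC))
E
```

```text
t: 20.2
ee_pos: [497.9, 261.9, 270.1]
orientation: [3.121, 0.144, -0.014]
ft_force: [0.2, 0.9, 0.4]
width: 88.1
t 20.2 pos [497.95 261.92 270.06] yaw 5.2756242694628215 w 88.1039593025752 F [0.17 0.9  0.35] q [ 0.47  0.29  1.72 -0.01  1.14  0.38]
turn [0.02 0.01 0.01] shift [  4.8 -58.9 227.6]
scene heater_front_edge 0.55 [487.89 381.89  19.71]
scene wax_heater 0.66 [479.1  465.85  -8.55]
scene wedge_grip 0.95 [492.31 315.29  41.  ]
top heater_front_edge 0.83 [492.66 384.69  23.02]
top wax_heater 0.96 [483.04 469.28   0.63]
top wedge_grip 0.98 [495.15 316.58  38.71]
```

View pics/i_scene.png

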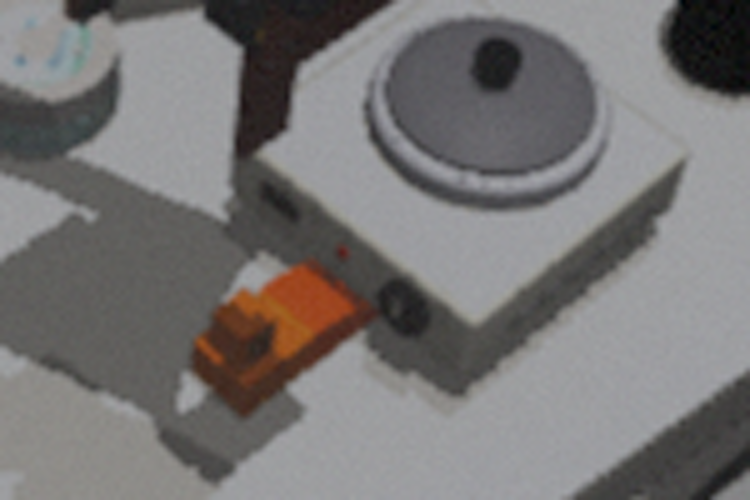

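View pics/i_top.png

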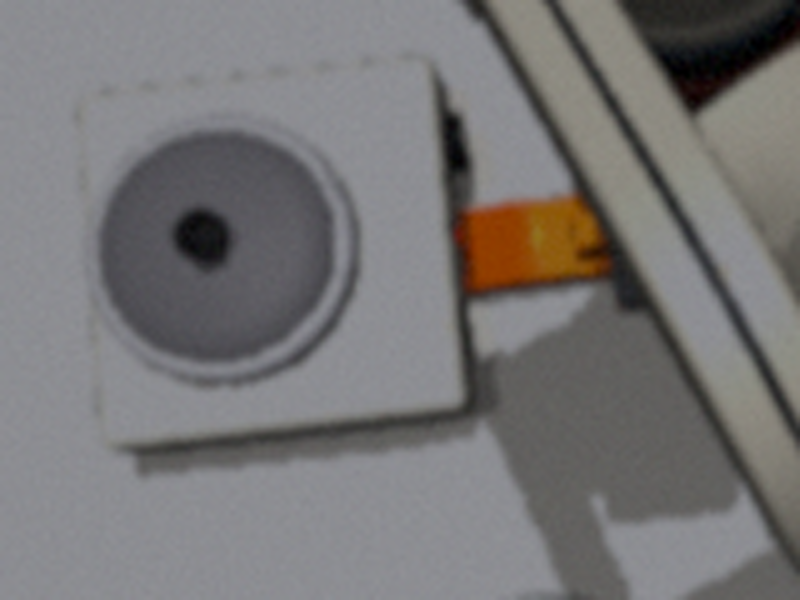

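```bash
python3 - <<'E'
from h import *
np.set_printoptions(precision=2,suppress=True)
D=R.from_euler('z',94.85,degrees=True).as_matrix()
g=np.array([493,317,0.])
def W(x,y,z): return g+D@np.array([x,y,z],float)
for n in ("scene","top"):
    im=ctrl.get_image(n); p=np.ascontiguousarray(im["pixels"][:,:,::-1])
    x0,x1,y0,y1=(225,315,165,230) if n=="scene" else (195,255,165,215)
    s=8 if n=="scene" else 12
    q=cv2.resize(p[y0:y1,x0:x1],None,fx=s,fy=s,interpolation=cv2.INTER_CUBIC)
    def pt(P): return tuple(int(v) for v in (proj(im,P)[0]+0.5-[x0,y0])*s)
    def ln(a,b,c): cv2.line(q,pt(a),pt(b),c,1)
    ln(W(66,-20,22),W(66,20,22),(255,0,0))       # line: blue
    ln(W(42,-20,28),W(42,20,28),(0,255,0))       # body end: green
    ln(W(-16,-20,28),W(-16,20,28),(0,255,0)); ln(W(-16,-20,28),W(42,-20,28),(0,255,0));ln(W(-16,20,28),W(42,20,28),(0,255,0))
    ln(W(-16,-20,0),W(142,-20,0),(255,255,0))
    cv2.imwrite("pics/j_%s.png"%n,q); print(ctrl.get_obs()["t"])
E
```

```text
20.75
20.8
```

View pics/j_scene.png

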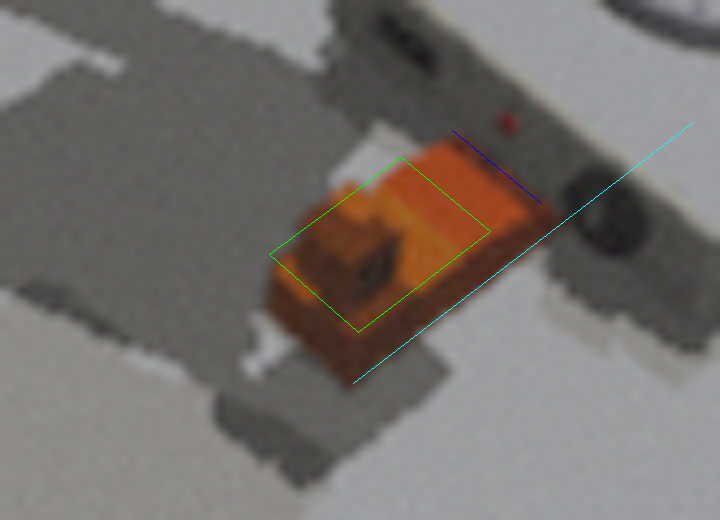

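View pics/j_top.png

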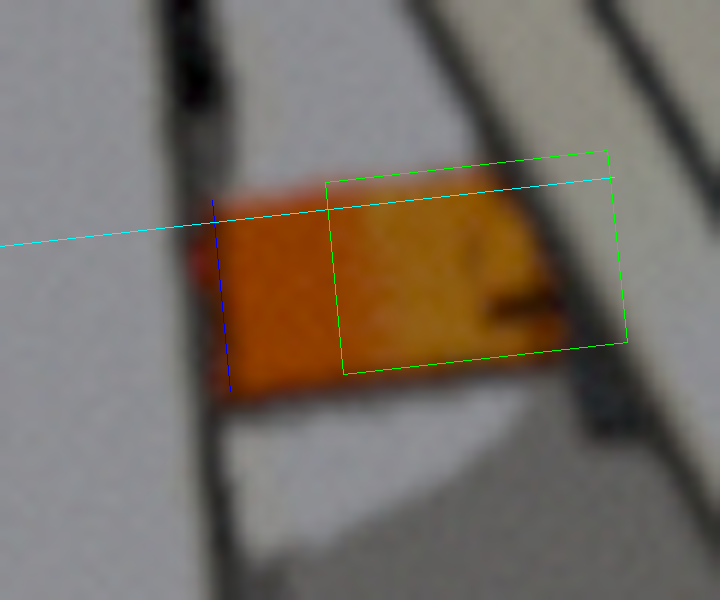

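```bash
python3 -m handwheel '[[[0,0,0],[-20,35,-10],1],[[0,0,0],[-20,35,-10],1],[[0,0,0],[-20,35,-10],1],[[0,0,0],[-20,35,-10],1],[[0,0,0],[-20,35,-10],1],[[0,0,0],[-10,30,-10],1],[[0,0,0],[0,10,0],1],[[0,0,0],[0,0,0],1],[[0,0,0],[0,0,0],1],[[0,0,0],[0,0,0],1]]'
python3 - <<'E'
from h import *
for n in ("scene","top"):
    ims=[ctrl.get_image(n)["pixels"].astype(float) for _ in range(4)]
    p=np.mean(ims,0)[:,:,::-1]; np.save("m_%s.npy"%n,p); 
    x0,x1,y0,y1=(225,325,160,235) if n=="scene" else (190,285,160,225)
    q=cv2.resize(p[y0:y1,x0:x1],None,fx=8,fy=8,interpolation=cv2.INTER_CUBIC)
    cv2.imwrite("pics/k_%s.png"%n,np.clip(q*1.6,0,255)); print(ctrl.get_obs()["t"])
E
```

```text
t: 21.63
ee_pos: [403.5, 36.0, 328.2]
orientation: [3.115, 0.152, -0.033]
ft_force: [-0.8, 0.8, 1.1]
width: 88.0
21.8333
22.0333[ WARN:0@5.030] global loadsave.cpp:1063 imwrite_ Unsupported depth image for selected encoder is fallbacked to CV_8U.
```

View pics/k_scene.png

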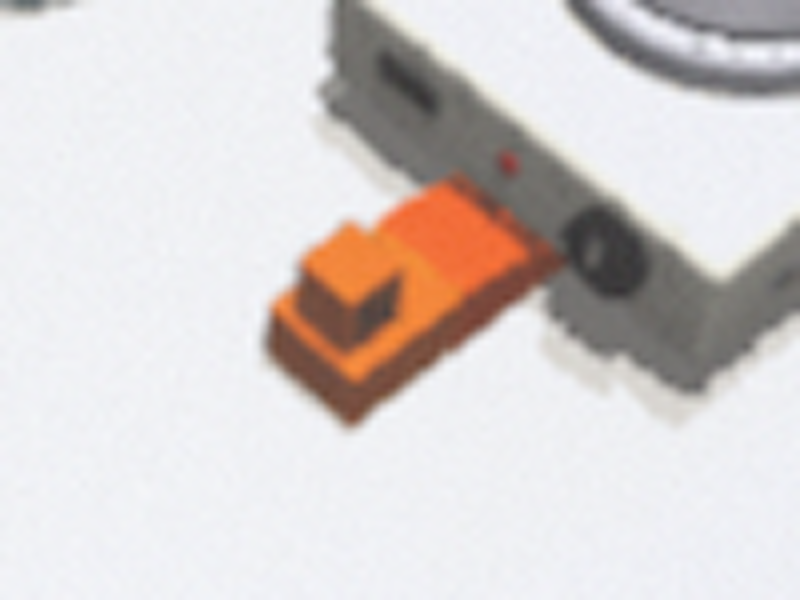

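View pics/k_top.png

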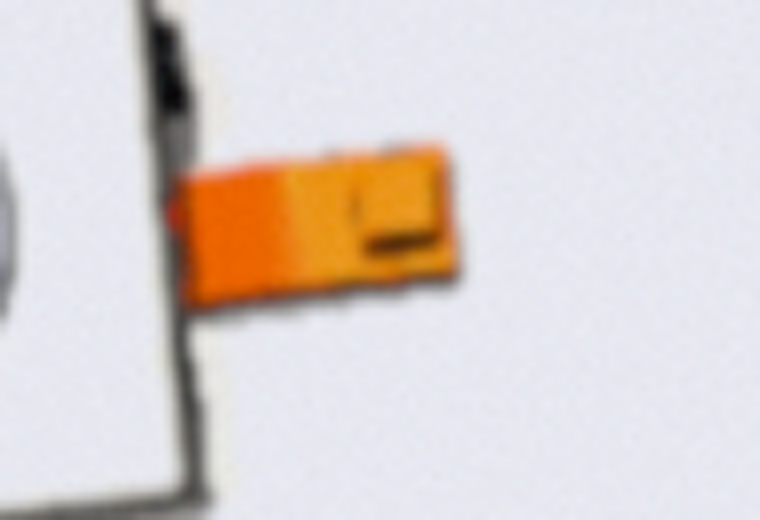

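```bash
python3 - <<'E'
from h import *
for n,(x0,x1,y0,y1) in dict(scene=(255,365,115,215),top=(130,225,145,235)).items():
    p=np.load("m_%s.npy"%n)
    cv2.imwrite("pics/l_%s.png"%n,np.clip(cv2.resize(p[y0:y1,x0:x1],None,fx=6,fy=6,interpolation=cv2.INTER_CUBIC)*1.15,0,255).astype(np.uint8))
for n,f in (("scene","scene0"),("top","top0")):
    (x0,x1,y0,y1)=dict(scene=(255,365,115,215),top=(130,225,145,235))[n]
    p=cv2.imread("pics/%s.png"%f)
    cv2.imwrite("pics/l0_%s.png"%n,np.clip(cv2.resize(p[y0:y1,x0:x1],None,fx=6,fy=6,interpolation=cv2.INTER_CUBIC)*1.15,0,255).astype(np.uint8))
E
```

```text
(no output)
```

View pics/l_scene.png

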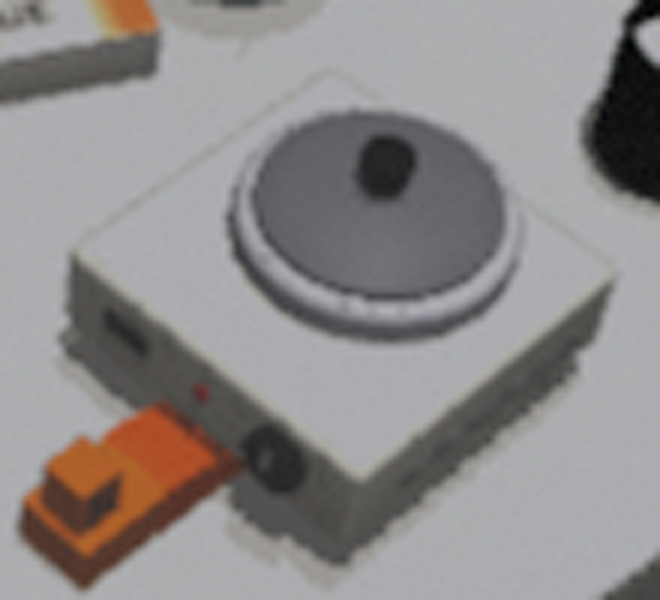

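View pics/l_top.png

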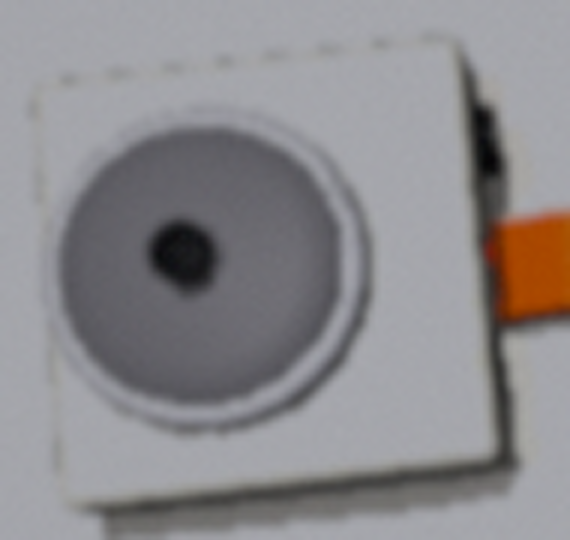

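View pics/l0_scene.png

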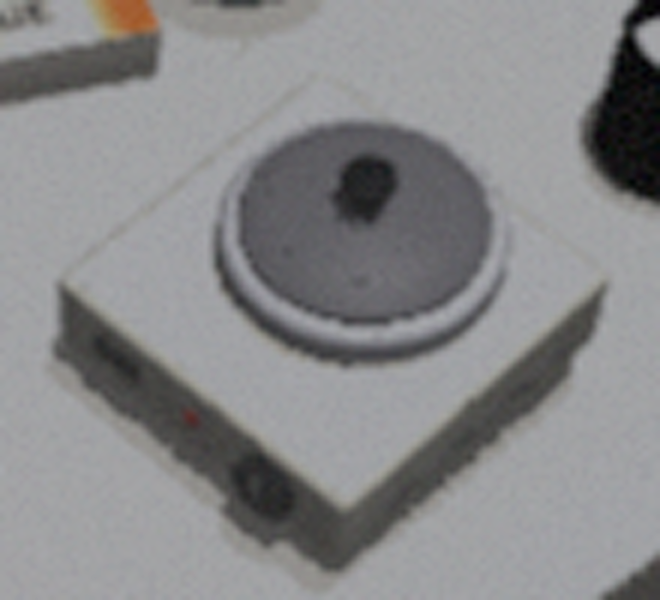

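View pics/l0_top.png

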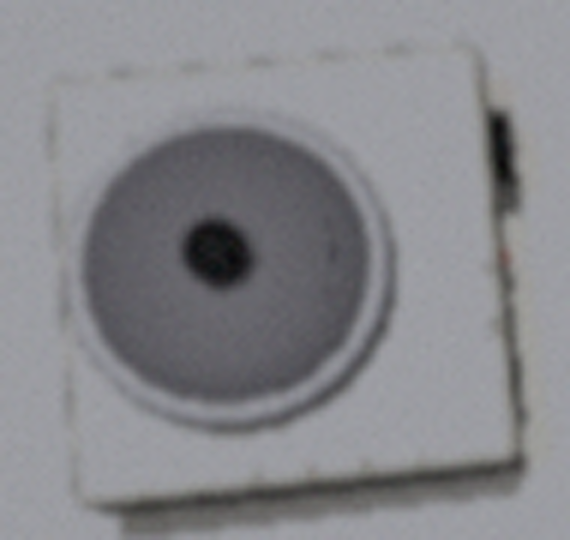

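```bash
cat > fit.py <<'E'
from h import *
from scipy.optimize import least_squares
np.set_printoptions(precision=3,suppress=True)
ims={n:ctrl.get_image(n) for n in ("scene","top")}
H=[(-85,85,72),(-85,-85,72),(85,-85,72),(85,85,72)]
sc=H+[(-85,-85,22),(0,0,115)]; tp=[(-85,-85,72),(-85,85,72),(85,-85,72),(85,85,72),(0,0,122)]
obs={0:{"scene":[(62,285),(346,508),(606,284),(315,75),(330,572),(366,187)],"top":[(482,50),(518,462),(52,82),(82,500),(220,253)]},
 1:{"scene":[(75,255),(362,482),(615,272),(330,68),(347,562),(388,163)],"top":[(458,40),(498,460),(35,90),(72,502),(184,257)]}}
org={"scene":(255,115),"top":(130,145)}
def hw(pts,x,y,yaw,lean):
    # lean forward about hinge (55,0,0): front goes down
    P=np.array(pts,float)-[55,0,0]; P=R.from_euler('y',-lean).apply(P)+[55,0,0]
    return R.from_euler('z',yaw).apply(P)+[x,y,0]
def res(p,full=False):
    r=[]
    for s in (0,1):
        x,y,yaw,l=p[4*s:4*s+4]
        for n,m in (("scene",sc),("top",tp)):
            o=np.array(obs[s][n])/6+org[n]-0.42
            off=p[8:10] if n=="scene" else p[10:12]
            r.append((proj(ims[n],hw(m,x,y,yaw,l))+off-o).ravel())
    return np.concatenate(r+[p[8:]*0.3])
s=least_squares(res,[482,466,1.65,.1,482,466,1.65,0,0,0,0,0],loss='soft_l1')
J=s.jac; cov=np.linalg.inv(J.T@J)*2*s.cost/(len(s.fun)-12)
print(s.x); print("sd",np.sqrt(np.diag(cov))); print(s.fun.round(1))
p=s.x
for q in (0,1): print("edge",hw([(-85,0,22)],*p[4*q:4*q+4]))
# wedge
S=[((352,380),(-16,-20,28)),((350,427),(-16,-20,0)),((272,310),(-16,20,28)),((268,346),(-16,20,0)),((300,262),(-12,12,56)),((352,308),(-12,-12,56)),((405,265),(12,-12,56)),((352,222),(12,12,56))]
T=[((445,148),(-16,-20,28)),((458,272),(-16,20,28)),((438,165),(-12,-12,56)),((443,237),(-12,12,56)),((360,172),(12,-12,56)),((368,243),(12,12,56))]
def rw(w):
    r=[]
    for n,L,o,off in (("scene",S,(225,160),p[8:10]),("top",T,(190,160),p[10:12])):
        P=R.from_euler('z',w[2]).apply(np.array([a[1] for a in L],float))+[w[0],w[1],0]
        r.append((proj(ims[n],P)+off-(np.array([a[0] for a in L])/8+o-.44)).ravel())
    return np.concatenate(r)
w=least_squares(rw,[493,317,1.655],loss='soft_l1'); print("wedge",w.x,w.fun.round(1))
e=hw([(-85,0,22)],*p[4:8])[0]; d=np.array([np.cos(w.x[2]),np.sin(w.x[2])]); v=e[:2]-w.x[:2]
print("edge ahead of grip",v@d,"lateral",d[0]*v[1]-d[1]*v[0])
E
python3 fit.py
```

```text
[484.003 463.603   1.655   0.013 483.624 467.524   1.666  -0.037  -0.766
   2.427   0.877   1.901]
sd [ 9.818 10.788  0.015  0.045  9.912 10.752  0.014  0.038  3.534  3.016
  4.009  4.183]
[-1.6 -3.6  0.3 -1.1  1.9  0.1  1.3  0.2  0.4  0.1 -3.1  3.  -0.1 -2.1
  0.4  0.5 -0.2  0.2 -0.9  2.3  5.2 -0.8 -1.5 -1.5  0.7 -0.2  2.1  0.6
  0.1  0.4 -0.2 -1.  -4.   4.3 -0.3 -1.2  0.4  0.5 -0.7 -0.1 -1.8  2.8
  6.3 -1.2 -0.2  0.7  0.3  0.6]
edge [[491.138 378.62   20.126]]
edge [[491.596 383.823  27.215]]
wedge [493.214 318.512   1.645] [ 0.4  1.2  0.   1.7 -0.6  0.1 -0.5  2.1 -0.4  0.4 -0.1  0.6  0.4  0.8
  0.3  0.3  0.3  0.9  0.2  1.4 -0.9 -0.2 -0.5  0.8 -1.2 -0.  -1.3  1. ]
edge ahead of grip 65.2500759611094 lateral -3.2407809084535453
```

```bash
sed -e 's/sc=H+\[(-85,-85,22),(0,0,115)\]/sc=H+[(-85,-85,22),(0,0,0)]/; s/(85,85,72),(0,0,122)\]/(85,85,72),(0,0,0)]/' fit.py > fit2.py
python3 - <<'E'
t=open('fit2.py').read()
t=t.replace('            off=p[8:10] if','            m=list(m); m[-1]=(p[12],p[13],116 if n=="scene" else 122)\n            off=p[8:10] if')
t=t.replace('p[8:]*0.3','p[8:12]*0.7').replace('1.65,0,0,0,0,0]','1.65,0,0,0,0,0,20,0]').replace('-12)','-14)')
open('fit2.py','w').write(t)
E
python3 fit2.py
```

```text
[481.821 464.64    1.659   0.07  481.764 466.713   1.668  -0.011   0.164
   2.088   0.093   0.709  17.068   1.108]
sd [3.281 3.761 0.009 0.027 3.245 3.72  0.009 0.022 1.015 1.016 1.181 1.329
 1.861 1.529]
[-2.  -1.6 -0.4  0.7  1.6 -0.7  0.8 -0.5  0.5  1.1 -0.1  0.   0.6 -1.7
  1.4  0.2 -0.1 -0.2 -0.4  2.  -0.4  0.2 -1.9 -0.7  0.2  0.5  1.8  0.1
 -0.2 -0.1 -0.3 -0.6 -0.5  0.9  0.3 -1.4  1.1  0.1 -0.6 -0.7 -1.5  2.3
 -0.2 -0.1  0.1  1.5  0.1  0.5]
edge [[489.396 378.776  12.136]]
edge [[489.957 382.362  23.549]]
wedge [491.421 316.517   1.651] [ 0.3  0.8 -0.   1.3 -0.8 -0.3 -0.6  1.8 -0.5  0.  -0.2  0.2  0.2  0.3
  0.1 -0.1  0.3  0.4  0.3  0.9 -0.8 -0.7 -0.4  0.3 -1.1 -0.4 -1.2  0.6]
edge ahead of grip 65.75118905354027 lateral -3.8191031275686704
```

```bash
cat >> fit2.py <<'E'
def ww(P): return proj(ims["scene"],R.from_euler('z',w.x[2]).apply(np.array(P,float))+[w.x[0],w.x[1],0])+p[8:10]
Z=(ww([(42,20,28),(42,-20,28),(66,20,22),(66,-20,22),(60,20,23.5),(60,-20,23.5),(72,20,20.5),(72,-20,20.5)])-(225,160)+.44)*8
print(Z.round(0))
m=np.load("m_scene.npy")
# profile along ramp centre, from 40 to 90 ahead
for x in range(44,80,2):
    c=ww([(x,yy,28-(x-42)*.25) for yy in (-12,-6,0,6,12)]).astype(np.float32)
    v=cv2.remap(m.astype(np.float32),c[:,0].reshape(1,-1),c[:,1].reshape(1,-1),cv2.INTER_LINEAR)[0]; print(x,v.mean(0).round(0),v[:,2].round(0))
E
python3 fit2.py | tail -28
```

```text
0.1 -0.1  0.3  0.4  0.3  0.9 -0.8 -0.7 -0.4  0.3 -1.1 -0.4 -1.2  0.6]
edge ahead of grip 65.75118905354027 lateral -3.8191031275686704
[[399. 211.]
 [487. 286.]
 [450. 184.]
 [538. 258.]
 [438. 191.]
 [526. 265.]
 [463. 178.]
 [551. 251.]]
44 [ 36.  69. 152.] [152. 151. 151. 152. 152.]
46 [ 36.  69. 152.] [152. 151. 152. 152. 152.]
48 [ 35.  68. 151.] [151. 152. 151. 152. 151.]
50 [ 35.  68. 151.] [152. 151. 151. 151. 152.]
52 [ 35.  68. 151.] [152. 151. 151. 151. 152.]
54 [ 36.  69. 152.] [152. 152. 151. 152. 152.]
56 [ 36.  69. 152.] [152. 151. 151. 152. 152.]
58 [ 36.  69. 151.] [152. 151. 151. 152. 152.]
60 [ 36.  68. 150.] [151. 151. 149. 151. 151.]
62 [ 36.  66. 146.] [144. 149. 142. 145. 149.]
64 [ 36.  61. 132.] [132. 137. 127. 133. 133.]
66 [ 37.  55. 113.] [111. 119. 111. 110. 115.]
68 [38. 50. 95.] [ 92. 100. 100.  87.  96.]
70 [39. 49. 85.] [80. 88. 98. 72. 84.]
72 [45. 52. 79.] [73. 82. 96. 67. 76.]
74 [53. 58. 73.] [70. 74. 83. 68. 70.]
76 [59. 63. 69.] [69. 70. 70. 67. 68.]
78 [63. 66. 68.] [67. 69. 69. 67. 67.]
```

```bash
python3 - <<'E'
from h import *
ims={n:ctrl.get_image(n) for n in ("scene","top")}
def prof(n,img,x,y,yaw):
    print(n)
    for s in range(-20,150,2):
        h=28 if s<42 else 28-(s-42)*.25
        P=np.array([(s,yy,h) for yy in (-16,-14,14,16)],float)
        c=(proj(ims[n],R.from_euler('z',yaw,degrees=True).apply(P)+[x,y,0])).astype(np.float32)
        v=cv2.remap(img.astype(np.float32),c[:,0].reshape(1,-1),c[:,1].reshape(1,-1),cv2.INTER_LINEAR)[0]
        print(s,v[:2].mean(0).round(0)[1:],v[2:].mean(0).round(0)[1:],end=" | " if s%6 else "\n")
    print()
prof("scene",cv2.imread("pics/scene0.png"),467,216.7,14.5)
prof("top",cv2.imread("pics/top0.png"),467,216.7,14.5)
prof("scene",np.load("m_scene.npy"),492.8,317.3,95)
prof("top",np.load("m_top.npy"),492.8,317.3,95)
E
```

```text
scene
-20 [141. 140.] [ 86. 136.] | -18 [141. 140.] [ 79. 141.]
-16 [140. 141.] [ 78. 141.] | -14 [130. 136.] [ 78. 142.] | -12 [104. 131.] [ 80. 143.]
-10 [ 81. 131.] [ 80. 143.] | -8 [ 71. 125.] [ 78. 141.] | -6 [ 62. 115.] [ 78. 142.]
-4 [ 59. 110.] [ 79. 143.] | -2 [ 60. 111.] [ 80. 143.] | 0 [ 63. 115.] [ 74. 136.]
2 [ 64. 116.] [ 65. 115.] | 4 [ 64. 114.] [50. 82.] | 6 [ 62. 112.] [52. 77.]
8 [ 62. 114.] [63. 91.] | 10 [ 64. 118.] [ 73. 110.] | 12 [ 67. 121.] [ 81. 126.]
14 [ 70. 128.] [ 86. 137.] | 16 [ 77. 138.] [ 87. 140.] | 18 [ 80. 143.] [ 87. 140.]
20 [ 81. 144.] [ 86. 139.] | 22 [ 78. 143.] [ 88. 139.] | 24 [ 77. 142.] [ 88. 138.]
26 [ 77. 142.] [ 88. 138.] | 28 [ 78. 142.] [ 88. 138.] | 30 [ 79. 142.] [ 88. 139.]
32 [ 81. 142.] [ 93. 142.] | 34 [ 80. 141.] [ 92. 142.] | 36 [ 75. 143.] [ 86. 142.]
38 [ 71. 142.] [ 80. 143.] | 40 [ 69. 141.] [ 77. 142.] | 42 [ 69. 140.] [ 76. 141.]
44 [ 70. 142.] [ 78. 143.] | 46 [ 72. 143.] [ 77. 143.] | 48 [ 71. 142.] [ 76. 142.]
50 [ 71. 142.] [ 78. 142.] | 52 [ 72. 142.] [ 77. 142.] | 54 [ 72. 142.] [ 76. 142.]
56 [ 72. 142.] [ 78. 14
[... 7824 characters left out ...]
44.] [145. 144.] | 102 [145. 144.] [145. 144.]
104 [145. 144.] [145. 144.] | 106 [145. 144.] [146. 144.] | 108 [145. 144.] [145. 144.]
110 [144. 144.] [145. 144.] | 112 [145. 144.] [145. 144.] | 114 [146. 144.] [145. 144.]
116 [144. 143.] [146. 145.] | 118 [135. 133.] [146. 144.] | 120 [117. 116.] [145. 144.]
122 [100.  99.] [143. 142.] | 124 [102. 101.] [136. 135.] | 126 [118. 118.] [118. 117.]
128 [131. 131.] [100.  99.] | 130 [136. 136.] [86. 86.] | 132 [130. 130.] [86. 86.]
134 [108. 108.] [100. 100.] | 136 [89. 89.] [115. 115.] | 138 [78. 79.] [129. 128.]
140 [79. 80.] [134. 133.] | 142 [83. 84.] [126. 125.] | 144 [85. 87.] [111. 110.]
146 [87. 89.] [94. 93.] | 148 [90. 91.] [81. 81.] |
```

```bash
python3 -m handwheel '[[[0.02,0.01,0.01],[20,-30,5],1],[[0,0,0],[20,-38,5],1],[[0,0,0],[20,-38,5],1],[[0,0,0],[20,-38,5],1],[[0,0,0],[20,-38,10],1],[[0,0,0],[10,-38,20],1],[[0,0,0],[0,-38,25],1],[[0,0,0],[0,-20,25],1],[[0,0,0],[0,0,10],1],[[0,0,0],[0,0,0],1]]'
python3 - <<'E'
from h import *
np.set_printoptions(precision=3,suppress=True)
need([492.8,317.3,42.5],5)
E
```

```text
t: 23.27
ee_pos: [491.0, 319.9, 218.7]
orientation: [3.139, 0.128, -0.004]
ft_force: [0.1, -0.2, 0.1]
width: 87.8
t 23.2667 pos [491.01  319.879 218.742] yaw 4.658246825552007 w 87.81538676998233 F [ 0.081 -0.161  0.063] q [0.556 0.381 1.726 0.001 1.036 0.475]
turn [ 0.     0.003 -0.006] shift [  2.1   2.7 176.2]
```

```bash
python3 -m handwheel '[[[0,0,0],[2,2.5,10],1],[[0,0,0],[0,0,25],1],[[0,0,0],[0,0,30],1],[[0,0,0],[0,0,30],1],[[0,0,0],[0,0,25],1],[[0,0,0],[0,0,15],1],[[0,0,0],[0,0,5],1],[[0,0,0],[0,0,0],1],[[0,0,0],[0,0,0],1],[[0,0,0],[0,0,0],1]]'
python3 - <<'E'
from h import *
np.set_printoptions(precision=3,suppress=True)
need([492.8,317.3,42.5],5)
E
```

```text
t: 24.1
ee_pos: [502.0, 308.5, 82.2]
orientation: [-3.135, -0.111, -0.016]
ft_force: [0.7, -0.3, 0.7]
width: 87.8
t 24.1 pos [502.009 308.491  82.169] yaw 4.07117996813369 w 87.76823072436876 F [ 0.702 -0.345  0.659] q [ 0.531  0.571  1.802 -0.001  0.757  0.461]
turn [-0.004 -0.011 -0.016] shift [-9.  -9.3 39.6]
```

```bash
python3 -m handwheel '[[[-0.004,-0.011,-0.016],[-6,-6,0],1],[[0,0,0],[-3,-3,0],1],[[0,0,0],[0,0,0],1],[[0,0,0],[0,0,6],1],[[0,0,0],[0,0,6],1],[[0,0,0],[0,0,6],1],[[0,0,0],[0,0,4],1],[[0,0,0],[0,0,0],1],[[0,0,0],[0,0,0],1],[[0,0,0],[0,0,0],1]]'
python3 - <<'E'
from h import *
np.set_printoptions(precision=3,suppress=True)
need([492.8,317.3,42.5],5)
E
```

```text
t: 24.93
ee_pos: [493.6, 319.3, 62.1]
orientation: [-3.135, -0.141, -0.008]
ft_force: [0.2, -0.4, 0.3]
width: 87.9
t 24.9333 pos [493.559 319.336  62.104] yaw 5.135628394205455 w 87.88341259161078 F [ 0.169 -0.398  0.336] q [0.554 0.603 1.806 0.001 0.727 0.464]
turn [-0.003 -0.005  0.002] shift [-1.   2.  19.6]
```

```bash
python3 -m handwheel '[[[0,0,0],[-1,2,0],1],[[0,0,0],[0,0,6],1],[[0,0,0],[0,0,6],1],[[0,0,0],[0,0,4],1],[[0,0,0],[0,0,2],1],[[0,0,0],[0,0,0],1],[[0,0,0],[0,0,0],1],[[0,0,0],[0,0,0],1],[[0,0,0],[0,0,0],1],[[0,0,0],[0,0,0],1]]'
python3 - <<'E'
from h import *
np.set_printoptions(precision=3,suppress=True)
need([492.8,317.3,42.5],5)
E
```

```text
t: 25.77
ee_pos: [493.0, 316.9, 42.1]
orientation: [-3.135, -0.14, -0.008]
ft_force: [-0.9, -0.5, -1.2]
width: 87.8
t 25.7667 pos [492.978 316.913  42.08 ] yaw 5.113414871286318 w 87.75038227826225 F [-0.855 -0.493 -1.177] q [0.551 0.634 1.813 0.001 0.688 0.461]
turn [-0.003 -0.005  0.002] shift [-0.1 -0.4 -0.4]
```

```bash
python3 -m handwheel '[[[0,0,0],[0,0,-0.5],0],[[0,0,0],[0,0,0],0],[[0,0,0],[0,0,0],0],[[0,0,0],[0,0,0],0],[[0,0,0],[0,0,0],0],[[0,0,0],[0,0,0],0],[[0,0,0],[0,0,0],0],[[0,0,0],[0,0,0],0],[[0,0,0],[0,0,0],0],[[0,0,0],[0,0,0],0]]'
python3 -m handwheel '[[[0,0,0],[0,-3,0],0],[[0,0,0],[0,-2,0],0],[[0,0,0],[0,0,0],0],[[0,0,0],[0,0,0],0],[[0,0,0],[0,0,0],0],[[0,0,0],[0,0,0],0],[[0,0,0],[0,0,0],0],[[0,0,0],[0,0,0],0],[[0,0,0],[0,0,0],0],[[0,0,0],[0,0,0],0]]'
```

```text
t: 26.6
ee_pos: [493.3, 317.2, 43.4]
orientation: [-3.135, -0.14, -0.009]
ft_force: [-2.2, -0.7, 1.3]
width: 24.8
t: 27.43
ee_pos: [492.5, 319.9, 43.4]
orientation: [-3.138, -0.141, -0.006]
ft_force: [0.1, -1.1, 1.2]
width: 23.9
```

```bash
python3 -m handwheel '[[[0,0,0],[0,-3,0],0],[[0,0,0],[0,0,0],0],[[0,0,0],[0,0,0],0],[[0,0,0],[0,0,0],1],[[0,0,0],[0,0,0],1],[[0,0,0],[0,0,0],1],[[0,0,0],[0,0,0],1],[[0,0,0],[0,0,0],1],[[0,0,0],[0,0,0],1],[[0,0,0],[0,0,0],1]]'
python3 -m handwheel '[[[0,0,0],[0,0,0],1],[[0,0,0],[0,0,-10],1],[[0,0,0],[0,0,-25],1],[[0,0,0],[0,0,-35],1],[[0,0,0],[0,0,-38],1],[[0,0,0],[0,0,-38],1],[[0,0,0],[0,10,-38],1],[[0,0,0],[-10,30,-20],1],[[0,0,0],[-20,35,0],1],[[0,0,0],[-20,38,0],1]]'
python3 -m handwheel '[[[0,0,0],[-20,36,-10],1],[[0,0,0],[-20,36,-10],1],[[0,0,0],[-20,36,-10],1],[[0,0,0],[-10,30,0],1],[[0,0,0],[0,10,0],1],[[0,0,0],[0,0,0],1],[[0,0,0],[0,0,0],1],[[0,0,0],[0,0,0],1],[[0,0,0],[0,0,0],1],[[0,0,0],[0,0,0],1]]'
python3 - <<'E'
from h import *
ims={}
for n in ("scene","top"):
    ims[n]=ctrl.get_image(n)
    p=np.mean([ims[n]["pixels"].astype(float)]+[ctrl.get_image(n)["pixels"].astype(float) for _ in range(3)],0)[:,:,::-1]; np.save("n_%s.npy"%n,p)
    x0,x1,y0,y1=(225,325,160,235) if n=="scene" else (190,285,160,225)
    cv2.imwrite("pics/n_%s.png"%n,np.clip(cv2.resize(p[y0:y1,x0:x1],None,fx=8,fy=8,interpolation=cv2.INTER_CUBIC)*1.6,0,255).astype(np.uint8))
    print(n)
    for s in range(20,82,2):
        h=28 if s<42 else 28-(s-42)*.25
        P=np.array([(s,yy,h) for yy in (-16,-14,14,16)],float)
        c=(proj(ims[n],R.from_euler('z',95,degrees=True).apply(P)+[492.5,321,0])).astype(np.float32)
        v=cv2.remap(p.astype(np.float32),c[:,0].reshape(1,-1),c[:,1].reshape(1,-1),cv2.INTER_LINEAR)[0]
        print(s,v[:2].mean(0).round(0)[1:],v[2:].mean(0).round(0)[1:],end=" | " if s%6 else "\n")
    print()
print(ctrl.get_obs()["t"])
E
```

```text
t: 28.27
ee_pos: [492.1, 322.8, 43.3]
orientation: [3.138, 0.142, 0.006]
ft_force: [-0.4, 0.6, 0.4]
width: 66.8
t: 29.1
ee_pos: [453.5, 207.9, 262.2]
orientation: [-3.137, -0.151, -0.013]
ft_force: [-0.0, -0.6, 0.6]
width: 87.3
t: 29.93
ee_pos: [393.0, 50.5, 297.8]
orientation: [-3.137, -0.148, -0.029]
ft_force: [0.2, 0.9, -0.1]
width: 87.7
scene
20 [ 83. 151.] [ 84. 152.] | 22 [ 84. 153.] [ 84. 151.] | 24 [ 84. 153.] [ 84. 146.]
26 [ 84. 152.] [ 86. 143.] | 28 [ 82. 152.] [ 84. 146.] | 30 [ 77. 151.] [ 84. 150.]
32 [ 72. 152.] [ 81. 152.] | 34 [ 69. 151.] [ 78. 152.] | 36 [ 70. 151.] [ 78. 151.]
38 [ 70. 152.] [ 79. 150.] | 40 [ 69. 152.] [ 78. 151.] | 42 [ 69. 152.] [ 80. 150.]
44 [ 68. 152.] [ 79. 149.] | 46 [ 68. 152.] [ 77. 146.] | 48 [ 68. 151.] [ 72. 145.]
50 [ 68. 152.] [ 70. 146.] | 52 [ 68. 152.] [ 70. 147.] | 54 [ 67. 149.] [ 68. 144.]
56 [ 64. 143.] [ 65. 139.] | 58 [ 60. 134.] [ 62. 132.] | 60 [ 56. 119.] [ 59. 119.]
62 [54. 96.] [57. 96.] | 64 [56. 76.] [58. 73.] | 66 [62. 66.] [61. 65.]
68 [65. 67.] [65. 67.] | 70 [68. 69.] [67. 68.] | 72 [69. 70.] [68. 69.]
74 [68. 70
[... 268 characters left out ...]
03. 149.] [ 96. 148.] | 34 [ 94. 150.] [ 89. 148.] | 36 [ 84. 150.] [ 79. 147.]
38 [ 77. 150.] [ 73. 147.] | 40 [ 73. 150.] [ 68. 148.] | 42 [ 71. 150.] [ 66. 149.]
44 [ 69. 151.] [ 64. 149.] | 46 [ 68. 151.] [ 63. 149.] | 48 [ 67. 151.] [ 63. 149.]
50 [ 68. 151.] [ 63. 149.] | 52 [ 68. 151.] [ 63. 149.] | 54 [ 69. 151.] [ 62. 148.]
56 [ 68. 150.] [ 62. 148.] | 58 [ 64. 149.] [ 61. 147.] | 60 [ 58. 148.] [ 57. 147.]
62 [ 53. 139.] [ 52. 139.] | 64 [ 48. 118.] [ 48. 119.] | 66 [47. 91.] [48. 88.]
68 [53. 68.] [58. 69.] | 70 [80. 85.] [82. 84.] | 72 [110. 111.] [110. 111.]
74 [134. 134.] [134. 135.] | 76 [146. 146.] [146. 146.] | 78 [149. 148.] [148. 147.]
80 [149. 148.] [149. 147.] | 
30.3333
```

View pics/n_scene.png

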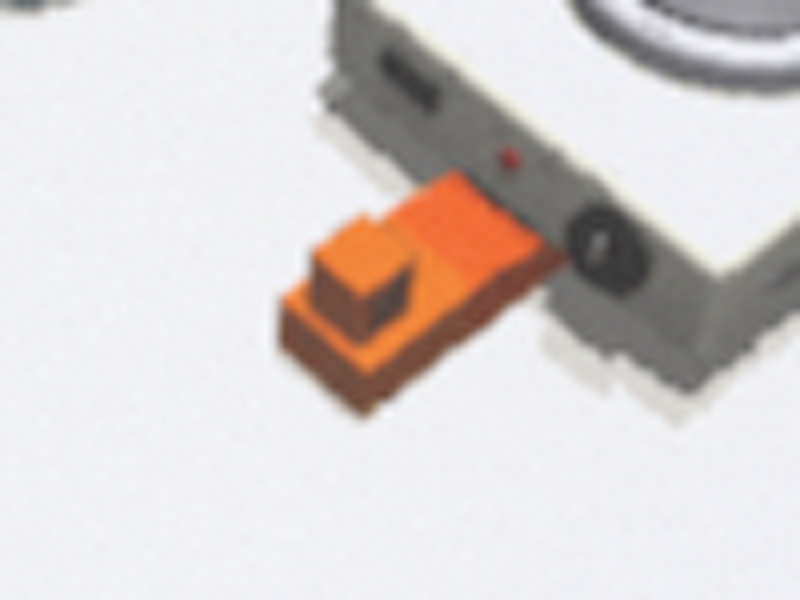

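View pics/n_top.png

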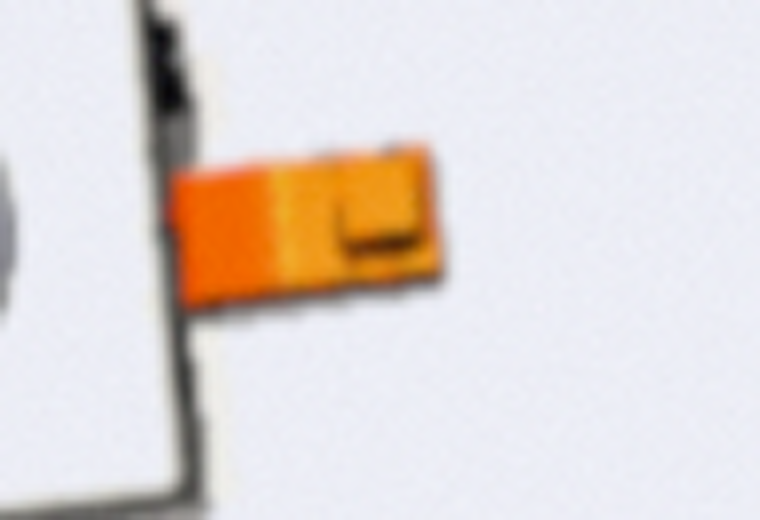

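```bash
python3 - <<'E'
from h import *
a=cv2.imread("pics/scene0.png").astype(float);b=np.load("n_scene.npy")
for nm,(x0,x1,y0,y1) in dict(red=(200,226,258,290),pink=(154,180,282,312),cream=(208,248,120,162)).items():
    A=a[y0:y1,x0:x1].astype(np.float32).mean(2);B=b[y0:y1,x0:x1].astype(np.float32).mean(2)
    print(nm,cv2.phaseCorrelate(A,B))
o=ctrl.get_obs();print(o["ee_pos"],o["t"]); ctrl.close_job()
E
```

```text
red ((0.5471414050512955, 0.08108064324343012), 1.013715457033228)
pink ((0.37843678530678737, -0.07504659852381756), 0.9208762445567567)
cream ((-0.03196160583225449, 0.4612698756071616), 1.0022189942995707)
[392.76329248  49.83493734 297.73110873] 30.3333
the job is handed in; nothing more can be done
```

The wedge is under the middle of the heater's front edge, the heater looks level, and the arm is clear. I handed the job in at about 30 s.

- **What I did:** I gripped the wedge and turned it to face the heater's front. I set it down and regripped it across its width so the gripper would clear the oven and the pot. Then I pushed it in and let go. The first picture showed the black line still about 4–6 mm outside the edge. I gripped it again, pushed about 5 mm further and let go.
- **Level:** The black line has now just gone under the edge in both pictures. I put the edge about 65 mm ahead of the grip, within about 1 mm, against 66 for level. My outline fit for the heater's lean was too rough to confirm this: before the last push it read -0.011, with an error of about 0.02 rad. I did not repeat it afterwards.
- **Off-centre:** The wedge sits about 4 mm to one side of the edge's middle, well clear of the stubs.
- **Heater position:** It looks unmoved by eye. A position fit before the last push shifted about 2 mm, which is within that fit's error. I did not measure it again.
- **Disagreement:** Before the last push, the arm's position and the fit had already put the edge at about 65.7 mm. I trusted the black line instead.
- **Bystanders:** The cream pot and both bottles shifted about half a pixel or less between the first and last pictures. I put that down to noise; the arm went near none of them.

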